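# Secure the chopstick holder on the trolley's guard ledge

### The job

Before the trolley is wheeled off, stand the empty square wooden chopstick holder upright on the narrow raised metal ledge, centred across it and between the small clip and the low lip at the ledge's end, and let go of it. Then take the sprung guard leg by the round knob of its cam lever, draw the leg out with the lever still open until its stop plate is in line with the clip (the length mark), and swing the lever fully shut while holding the leg at that mark. Finish still holding the knob, leg at the mark and lever shut - do not let go - and leave the other things on the trolley alone.

Things in the scene. Friction and masses are not known exactly. Their poses are not given: they have to be found in the camera images.
- holder_mid (a point): Centre (half-way up) of the loose wooden chopstick holder: a square open-topped cup, 52 x 52 mm, 76 mm tall, walls 6 mm, about 0.14 kg; its sides are along its x and y, z up. It starts standing on the trolley top (z = 0), so its centre is 38 mm up.
- holder: The same chopstick holder; origin at the centre of its underside.
- rack: Fixed guard rack; origin on the trolley top; y runs along the ledge, x across, z up. The ledge is a dark steel bar 40 mm wide (x -20 to 20), top 60 mm above the trolley, y = -194 to 178 mm, ending there in a lip 10 mm above the ledge top. The holder goes on the +y part, between clip and lip. The guard leg rides on the -y part and slides out towards +y. Feet 70 mm across (x).
- leg: Sliding guard leg: aluminium sleeve 50 mm wide (x) on the ledge bar, axes as the rack's. Origin: lever pivot axis at the sleeve's top, 78 mm above the trolley; the sleeve reaches from 70 mm behind (-y) to 50 mm ahead (+y) of it. Starts retracted (origin at rack y = -80 mm); slides 90 mm to +y. A spring of 3 to 4.5 N always draws it back, lever open or shut, so it returns when let go.
- plate (a point): Centre of the steel stop plate at the leg's +y end, 50 mm ahead of the lever's pivot: 56 mm wide (x), 4 mm thick (y), top 109 mm above the trolley. Moves with the leg.
- mark (a point): The length mark: on the upright blade (28 mm wide in x, 4 mm thick in y, top 105 mm above the trolley) of a small fixed metal clip on the +x side of the ledge, 47 mm from its centreline; axes as the rack's. The leg is at the mark when plate and blade have the same position along the rack's y: 40 to 80 mm of leg travel.
- cam (a joint): Cam lever angle a (rad) about a vertical hinge at the leg's origin. 0 = shut against a stop, lever along the leg; grows as it swings to the rack's +x side: knob = leg origin + 60 mm x (sin a, -cos a) in rack x, y. Starts at 0.95 to 1.15; stays where left; 2 to 3 N at the knob. Moving the knob along rack y moves the leg alone; an arc about the pivot swings the lever alone.
- knob (a point): Middle of the grip of the lever's knob, an upright round steel post of 16 mm diameter, 60 mm from the pivot. The post reaches from 89 mm (lever arm's top) to 133 mm above the trolley and this point is at 113 mm. The knob can turn between the fingers, but binds under a hard grip; turning the hand with the lever eases it.
- beaker: Bystander: round steel beaker, 60 mm wide, 85 mm tall, stands near the holder (they may have swapped places). Origin under its base.
- mortar: Bystander: white ceramic mortar bowl, 110 mm wide, 75 mm tall. Origin under its base.
- bowl_low: Bystander: two stacked steel bowls, 160 mm wide, 72 mm tall together. Origin under the base.
- spatula: Bystander: spatula lying beyond the rack, 260 mm long.
- spice: Bystander: glass spice jar, 48 mm wide, 95 mm tall. Origin under its base.
- tin: Bystander: tin can, 72 mm wide, 90 mm tall. Origin under its base.
Things that resemble listed ones, but are neither listed nor needed, are in the scene too. Leave any blue or yellow look-alike of the holder alone.

How it is judged:
By the outcome, as a careful person would: the job done as asked, in the order asked, and still so for the second after the job is handed in, while the arm keeps its last pose, push and grip.
It also fails if it takes over 58 s, if anything falls off the work surface, if the arm or the gripper's body presses on something with over 40 N, if the wrist force passes 120 N, or if a joint passes its speed limit or range.

### The arm

A 6-joint arm with a two-finger parallel gripper is mounted at the origin on the work surface. World frame = base frame: x ahead of the robot, y to its left, z up, the work surface at z = 0. Lengths are in m, angles in degrees, forces in N, time in s.
With the tool pointing down it reaches from about 0.3 to 1 m from the base axis. Payload 5.1 kg.
Tool frame: the origin (TCP) lies midway between the tips of the shut fingers; the grasp point (between the pads) lies 19 mm behind it; z points along the fingers, y is the direction in which the jaws open and shut (so a half turn about z gives the same grasp; the last joint's range is limited). The gripper opens to 95 mm and grips with 3 to 60 N. Pads are 20 mm wide; open, the fingers measure 119 mm over their backs; the gripper's body (75 mm by 180 mm) begins 59 mm behind the grasp point.
Start: joints at [65.97, 7.093, 94.555, -0, 78.352, -4.733], TCP at [0.215, 0.613, 0.215] pointing down, gripper open.
Joint ranges: [-149.61, 149.61], [-58.7, 133.49], [1.44, 155.28], [-77.14, 257.14], [18.33, 153.61], [-166.67, 166.67]. Speed limits (degrees/s): [147.25, 147.25, 180, 180, 180, 180].

### API

Orientations are given as a 3x3 rotation matrix whose columns are the frame's x, y, z axes.
In Python, from plant import read_state, grab_frame, get_calibration, sign_off gives the robot as it stands.
- The arm moves only by the tool apply_moves, never from a script. Its argument "increments" is a list of rows, each a list of 3 entries, a list of its own where there are three numbers: the opening, from -1 (shut) to 1 (fully open), so that 0 is half open, then the shift along the tool's x, y, z in mm, then the turn, a rotation vector about the tool's x, y, z in degrees. In form: [[grip, [tx, ty, tz], [rx, ry, rz]], ...]. A call has 1 to 5 rows; each row shifts and turns the commanded pose from where the row before left it, along the tool's axes as they then stand; what a row does not reach is not made up. A row lasts 1/12 s, in which the tool goes at most 41.7 mm and 7.16 degrees, less where a joint would pass 70% of its speed; a pose out of reach is approached as far as the arm can. A call with a gripper value outside its range is refused whole. The fingers move at their own pace and stop on an object; "grip_force" is the grip in N (left out, the last holds). Time passes only in rows, so rows that do not move let the fingers close. It gives the time, the measured TCP pose, the force and the opening at its end, in the units of the state.
- read_state(): the state, without advancing time (a new reading comes with each control period).
- grab_frame(name): name is "scene" or "top" or "wrist"; returns (picture, depth): 420x560x3 uint8, blue, green, red; 420x560 float32, m along the optical axis (not along the pixel's ray), 0 where there is no reading.
- get_calibration(name): a dict with "fovy" (degrees; the focal length in pixels is half the picture's height over the tangent of half this angle, whatever the lens; pixels are square), "cx", "cy" (the principal point, pixels), "position" and "attitude" of the camera in the world. Camera axes: x right, y down, z forward; pixel columns grow to the right and rows downward; lengths in m; the calibration is good to about 2 mm. The wrist camera is an equidistant fisheye: a pixel r from the principal point sees the ray r / f radians off the axis. A picture is of the moment at which its call begins: read the wrist's pose just before it. get_calibration takes no time and is no camera call; for the wrist camera it gives the pose at the moment of the call.
- sign_off(): hands the job in, once; it reports no verdict.
The state is a dict: "time_s": time; "qpos": joint angles; "dq": joint speeds; "effort": joint torques, N m; "tcp_pos": TCP position; "tcp_rot": TCP orientation; "force": force on the tool from outside, world axes, zero at the start; "moment": the same for the moment, N m; "gripper_width": finger opening in m.
Only numpy, scipy, OpenCV 4.12 (cv2) and the standard library are available. Lean on these libraries where they do the work, as an engineer would, in place of code of your own. Each camera call takes 0.05 s, during which the arm holds its last target.

## Working session

There is one attempt and no reset: what is moved stays moved. The work goes in short steps, Python scripts to look and compute and a tool call to move; the robot and the scene stay as the last step left them, time stands still between calls to the robot, and variables do not carry over. Pictures are saved under pics/ and viewed, and the job is handed in when it is done.

Besides the shell and the picture viewer there is one more tool, called after "Request:" as name(argument=value, ...), one argument or row to a line, values as JSON. apply_moves: Moves the arm, as the interface text tells. Its arguments: {"type":"object","properties":{"increments":{"type":"array","items":{"type":"array"}},"grip_force":{"type":"number"}},"required":["increments"]}

```bash
ls; mkdir -p pics
python3 - <<'E'
from plant import *
import cv2, numpy as np
np.set_printoptions(precision=4,suppress=True)
print(read_state())
for n in ("scene","top","wrist"):
    print(n,get_calibration(n))
    im,d=grab_frame(n); cv2.imwrite(f"pics/{n}0.png",im); np.save(f"pics/{n}0.npy",d)
E
```

```text
pics
{'time_s': 0.0, 'qpos': array([65.9715,  7.1319, 94.6338, -0.0006, 78.3516, -4.7316]), 'dq': array([-0.0714,  0.04  ,  0.0911,  0.0416,  0.0921,  0.0796]), 'effort': array([  0.0004, -41.7609, -35.9931,   0.0775,   0.049 ,  -0.0002]), 'tcp_pos': array([0.2146, 0.6129, 0.2134]), 'tcp_rot': array([[-0.9438,  0.3305, -0.0008],
       [ 0.3305,  0.9438, -0.0019],
       [ 0.0002, -0.002 , -1.    ]]), 'force': array([0.0792, 0.6525, 0.4696]), 'moment': array([ 0.0021, -0.0161, -0.0488]), 'gripper_width': 0.0950782780377664}
scene {'fovy': 55.494535715729484, 'cx': 270.0317387165789, 'cy': 208.61138183124376, 'position': array([ 1.0094, -0.5498,  0.8155]), 'attitude': array([[ 0.7935,  0.4232, -0.4373],
       [ 0.6085, -0.5605,  0.5618],
       [-0.0073, -0.7119, -0.7023]])}
top {'fovy': 56.77344537019496, 'cx': 278.5370907969475, 'cy': 218.31815401417526, 'position': array([0.3963, 0.0097, 1.2992]), 'attitude': array([[-0.0195, -0.9922,  0.1235],
       [-0.9998,  0.0206,  0.008 ],
       [-0.0104, -0.1233, -0.9923]])}
wrist {'fovy': 65.70646984690485, 'cx': 284.9988851095127, 'cy': 214.86141306695845, 'position': array([0.1503, 0.6357, 0.3823]), 'attitude': array([[ 0.3302,  0.9162,  0.227 ],
       [ 0.9439, -0.3201, -0.0808],
       [-0.0014,  0.2409, -0.9705]])}
```

View pics/scene0.png

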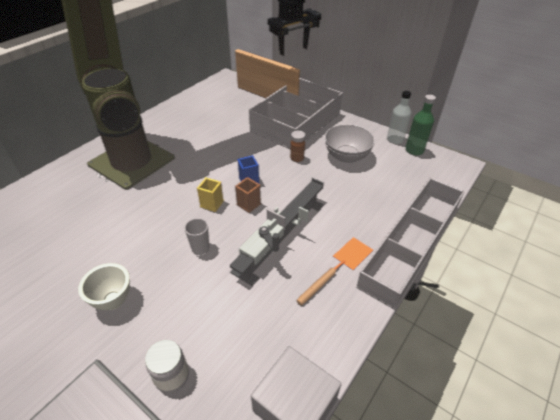

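View pics/top0.png

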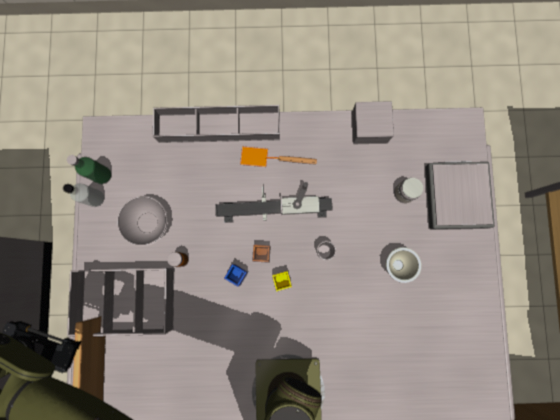

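View pics/wrist0.png

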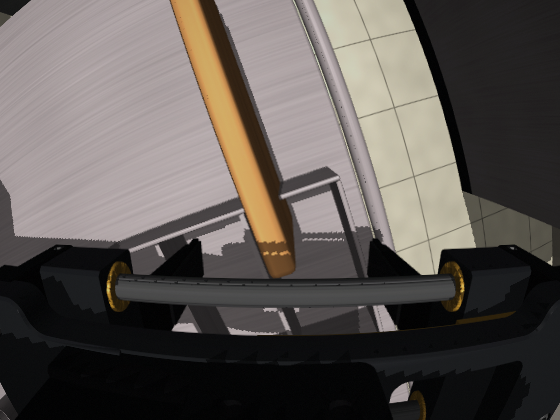

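The scene and top views show the brown holder at top (261,253). It sits between the blue one (236,273), the yellow one (282,280) and the beaker (325,247). The rack runs along the row at about y=207 in the top view, with the lip end on the left, the clip at (264,190) and the knob near (303,187). I'll zoom in.

Run:
```python
import cv2, numpy as np
im=cv2.imread("pics/top0.png"); c=im[165:300,205:345]; cv2.imwrite("pics/topz.png",cv2.resize(c,None,fx=5,fy=5,interpolation=cv2.INTER_CUBIC)[:600])
cv2.imwrite("pics/topz.png",cv2.resize(c,None,fx=4.4,fy=4.4,interpolation=cv2.INTER_CUBIC))
im=cv2.imread("pics/scene0.png"); c=im[140:285,180:340]; cv2.imwrite("pics/scenez.png",cv2.resize(c,None,fx=4.1,fy=4.1,interpolation=cv2.INTER_CUBIC))
```

```text
(no output)
```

View pics/topz.png

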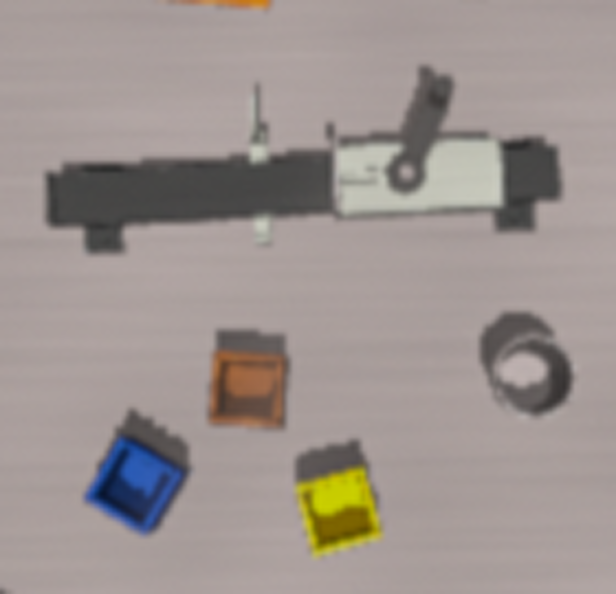

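View pics/scenez.png

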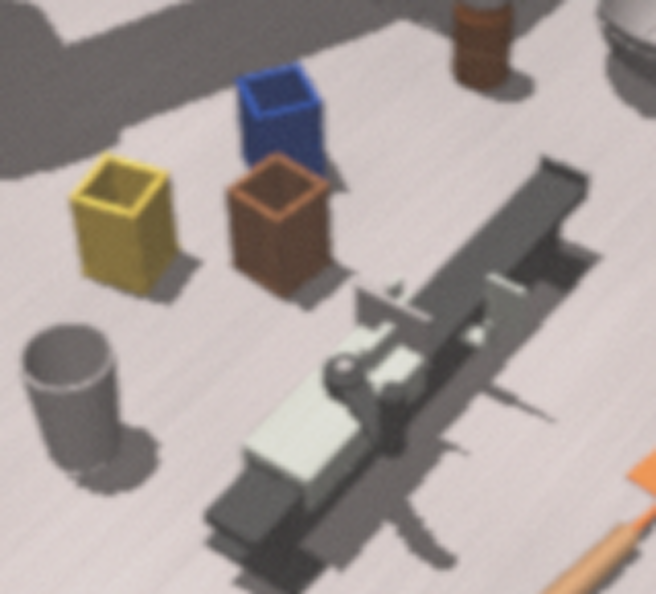

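```bash
cat > h.py <<'E'
from plant import *
import cv2, numpy as np
np.set_printoptions(precision=4,suppress=True)
def shot(n,tag):
    c=get_calibration(n); im,d=grab_frame(n); cv2.imwrite(f"pics/{tag}.png",im); np.savez(f"pics/{tag}.npz",im=im,d=d,**{k:c[k] for k in c},wrist=(n=="wrist")); return load(tag)
def load(tag):
    z=np.load(f"pics/{tag}.npz"); return {k:z[k] for k in z.files}
def rays(S,uv):
    uv=np.atleast_2d(uv).astype(float); f=210/np.tan(np.radians(float(S['fovy'])/2))
    x=uv-[float(S['cx']),float(S['cy'])]
    if S['wrist']:
        r=np.linalg.norm(x,axis=1); th=r/f; s=np.where(r>1e-9,np.sin(th)/np.maximum(r,1e-9),0)
        v=np.c_[x*s[:,None],np.cos(th)]
    else: v=np.c_[x/f,np.ones(len(x))]
    return v@S['attitude'].T, v   # world dirs, cam dirs
def plane(S,uv,z):
    w,_=rays(S,uv); return S['position']+w*((z-S['position'][2])/w[:,2])[:,None]
def dep(S,uv):
    w,v=rays(S,uv); uv=np.atleast_2d(uv); d=S['d'][uv[:,1].round().astype(int),uv[:,0].round().astype(int)]
    return S['position']+w*(d/v[:,2])[:,None]
def tri(S1,u1,S2,u2):
    a=rays(S1,u1)[0][0]; b=rays(S2,u2)[0][0]; a/=np.linalg.norm(a); b/=np.linalg.norm(b)
    t=np.linalg.lstsq(np.c_[a,-b],S2['position']-S1['position'],rcond=None)[0]
    p=S1['position']+a*t[0]; q=S2['position']+b*t[1]; return (p+q)/2, np.linalg.norm(p-q)
E
python3 - <<'E'
from h import *
S={}
for n in("top","scene"):
    S[n]=dict(im=cv2.imread(f"pics/{n}0.png"),d=np.load(f"pics/{n}0.npy"),wrist=False,**get_calibration(n))
    np.savez(f"pics/{n}0.npz",**S[n])
T=S['top'];C=S['scene']
def t(x,y): return (205+x/4.4,165+y/4.4)
def s(x,y): return (180+x/4.1,140+y/4.1)
# holder rim corners
tops=[t(215,353),t(286,353),t(283,428),t(209,424)]
P=plane(T,tops,.076); print(P,P.mean(0),dep(T,tops))
scn=[s(230,192),s(278,155),s(328,187),s(280,218)]
Q=plane(C,scn,.076); print("scene",Q,Q.mean(0),dep(C,scn))
print("tri centre",tri(T,np.mean(tops,0),C,np.mean(scn,0)))
print("ledge ends z.06",plane(T,[t(48,200),t(558,170)],.06))
print("knob top .133",plane(T,t(438,88),.133),dep(T,t(438,88)),"scene",plane(C,s(392,390),.133), tri(T,t(438,88),C,s(392,390)))
print("pivot",plane(T,t(405,173),.095),dep(T,t(405,173)))
print("clip top",plane(T,[t(257,85),t(260,128)],.105),"scene",plane(C,[s(488,276),s(526,292)],.105))
print("lip",plane(T,[t(50,170),t(50,225)],.07),plane(C,[s(543,157),s(588,183)],.07))
print("table depth",dep(T,[t(400,300),t(150,300)])[:, 2])
E
```

```text
[[0.4649 0.0988 0.076 ]
 [0.4639 0.048  0.076 ]
 [0.4106 0.051  0.076 ]
 [0.4145 0.1036 0.076 ]] [0.4385 0.0753 0.076 ] [[ 0.465   0.099   0.0733]
 [ 0.4681  0.0504 -0.0013]
 [ 0.4115  0.0535  0.0019]
 [ 0.4156  0.1094  0.0006]]
scene [[0.4205 0.0533 0.076 ]
 [0.4217 0.103  0.076 ]
 [0.4707 0.0976 0.076 ]
 [0.4646 0.0536 0.076 ]] [0.4444 0.0769 0.076 ] [[0.4189 0.055  0.0739]
 [0.4207 0.1042 0.0747]
 [0.4656 0.1037 0.0691]
 [0.4651 0.053  0.0767]]
tri centre (array([0.4404, 0.0774, 0.0727]), np.float64(0.005259442261041674))
ledge ends z.06 [[ 0.5804  0.2212  0.06  ]
 [ 0.5947 -0.1531  0.06  ]]
knob top .133 [[ 0.6424 -0.0624  0.133 ]] [[ 0.6422 -0.0624  0.134 ]] scene [[ 0.647  -0.0646  0.133 ]] (array([ 0.644 , -0.0621,  0.1285]), np.float64(0.0018402210378109009))
pivot [[ 0.5892 -0.0396  0.095 ]] [[ 0.5895 -0.0397  0.0932]]
clip top [[0.6533 0.0645 0.105 ]
 [0.6221 0.0628 0.105 ]] scene [[0.623  0.0666 0.105 ]
 [0.6495 0.0691 0.105 ]]
lip [[0.6009 0.218  0.07  ]
 [0.5605 0.218  0.07  ]] [[0.567  0.2186 0.07  ]
 [0.6069 0.214  0.07  ]]
table depth [-0.0007  0.0058]
```

```bash
cat > plan.py <<'E'
from h import *
from scipy.spatial.transform import Rotation as Ro
def target(yaw):  # jaw (tool y) at yaw deg from world x, tool z down
    c,s=np.cos(np.radians(yaw)),np.sin(np.radians(yaw))
    y=np.array([c,s,0]);z=np.array([0,0,-1.]);return np.c_[np.cross(y,z),y,z]
def plan(p1,yaw,n,p0=None,R0=None):
    s=read_state(); p=s['tcp_pos'] if p0 is None else np.array(p0); R=s['tcp_rot'] if R0 is None else R0
    U,_,V=np.linalg.svd(R); R=U@V
    p1=np.array(p1); rv=(Ro.from_matrix(R).inv()*Ro.from_matrix(target(yaw))).as_rotvec()
    dp=(p1-p)/n
    for k in range(n):
        Rk=R@Ro.from_rotvec(rv*k/n).as_matrix()
        print([(Rk.T@dp*1000).round(1).tolist(), np.degrees(rv/n).round(2).tolist()])
def st():
    s=read_state(); y=s['tcp_rot'][:,1]
    print("t",round(s['time_s'],2),"tcp",s['tcp_pos'],"yaw",np.degrees(np.arctan2(y[1],y[0])).round(2),"tilt z",s['tcp_rot'][:,2],"F",s['force'],"w",round(s['gripper_width'],4),"q",s['qpos'])
E
python3 -c "
from plan import *
plan([.46,.06,.27],3,15)"
```

```text
[[-27.6, -29.4, -3.7], [-0.01, 0.0, 4.51]]
[[-29.8, -27.1, -3.7], [-0.01, 0.0, 4.51]]
[[-31.9, -24.7, -3.7], [-0.01, 0.0, 4.51]]
[[-33.7, -22.1, -3.7], [-0.01, 0.0, 4.51]]
[[-35.4, -19.4, -3.7], [-0.01, 0.0, 4.51]]
[[-36.8, -16.5, -3.7], [-0.01, 0.0, 4.51]]
[[-38.0, -13.6, -3.7], [-0.01, 0.0, 4.51]]
[[-38.9, -10.6, -3.7], [-0.01, 0.0, 4.51]]
[[-39.6, -7.5, -3.7], [-0.01, 0.0, 4.51]]
[[-40.1, -4.3, -3.7], [-0.01, 0.0, 4.51]]
[[-40.3, -1.2, -3.7], [-0.01, 0.0, 4.51]]
[[-40.3, 2.0, -3.7], [-0.01, 0.0, 4.51]]
[[-40.0, 5.2, -3.8], [-0.01, 0.0, 4.51]]
[[-39.5, 8.3, -3.8], [-0.01, 0.0, 4.51]]
[[-38.7, 11.4, -3.8], [-0.01, 0.0, 4.51]]
```

Request:
apply_moves(
  increments=[
    [1,[-28,-29,-12],[0,0,4.5]],
    [1,[-30,-27,-12],[0,0,4.5]],
    [1,[-32,-25,-12],[0,0,4.5]],
    [1,[-34,-22,-10],[0,0,4.5]],
    [1,[-35,-19,-8],[0,0,4.5]],
  ],
)

```text
time_s: 0.57
tcp_pos: [0.2972, 0.4294, 0.2688]
tcp_rot: [[-0.743, 0.669, 0.0], [0.669, 0.743, 0.0], [-0.0, 0.0, -1.0]]
force: [1.8, 0.1, -0.4]
gripper_width: 0.095
```

Request:
apply_moves(
  increments=[
    [1,[-37,-17,0],[0,0,4.5]],
    [1,[-38,-14,0],[0,0,4.5]],
    [1,[-39,-11,0],[0,0,4.5]],
    [1,[-40,-8,0],[0,0,4.5]],
    [1,[-40,-4,0],[0,0,4.5]],
  ],
)

```text
time_s: 0.98
tcp_pos: [0.3783, 0.2434, 0.2681]
tcp_rot: [[-0.431, 0.903, 0.0], [0.903, 0.431, 0.0], [-0.0, 0.0, -1.0]]
force: [0.8, 0.3, 0.0]
gripper_width: 0.0949
```

Request:
apply_moves(
  increments=[
    [1,[-40,-1,0],[0,0,4.5]],
    [1,[-40,2,0],[0,0,4.5]],
    [1,[-40,5,0],[0,0,4.5]],
    [1,[-39,8,0],[0,0,4.5]],
    [1,[-39,11,0],[0,0,4.5]],
  ],
)

```text
time_s: 1.4
tcp_pos: [0.4597, 0.0598, 0.2682]
tcp_rot: [[-0.052, 0.999, 0.0], [0.999, 0.052, 0.0], [0.0, 0.0, -1.0]]
force: [0.9, 0.1, -0.0]
gripper_width: 0.0953
```

```bash
python3 -c "
from plan import *
st();S=shot('wrist','w1');st()"
```

```text
t 1.4 tcp [0.4597 0.0598 0.2682] yaw 2.97 tilt z [ 0.0004  0.0002 -1.    ] F [ 0.919   0.0704 -0.0137] w 0.0953 q [  0.7706 -19.0259 113.5429   0.0098  85.4588  -2.2016]
t 1.45 tcp [0.4619 0.054  0.268 ] yaw 2.46 tilt z [ 0.0015 -0.0051 -1.    ] F [ 1.3189 -4.0311  0.5792] w 0.0953 q [  0.2317 -18.8306 113.415   -0.2922  85.3337  -2.2027]
```

View pics/w1.png

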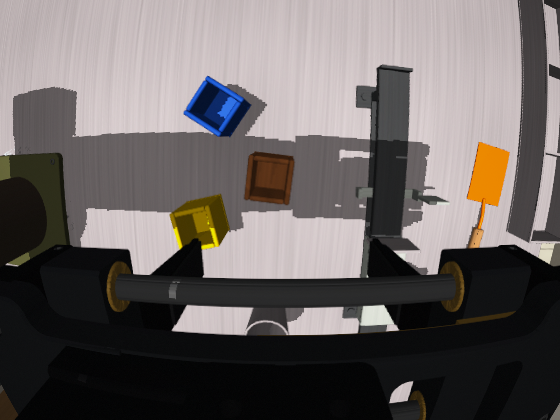

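The wrist view shows the brown holder at (270,178), with the blue one at (217,105) and the yellow one at (200,222). The ledge runs along u≈390, with the lip at (395,68) and the clip blade at (430,199). The arm was still settling, so I'll settle it, reshoot and measure.

Request:
apply_moves(
  increments=[
    [1,[0,0,0],[0,0,0]],
    [1,[0,0,0],[0,0,0]],
  ],
)

```text
time_s: 1.62
tcp_pos: [0.4594, 0.0614, 0.2678]
tcp_rot: [[-0.055, 0.999, -0.001], [0.999, 0.055, 0.001], [0.001, -0.001, -1.0]]
force: [0.0, -0.3, 0.8]
gripper_width: 0.0951
```

Run:
```python
from plan import *
st();S=shot('wrist','w2');st()
im=S['im']; hsv=cv2.cvtColor(im,cv2.COLOR_BGR2HSV)
m=((hsv[...,0]<14)&(hsv[...,1]>110)&(hsv[...,2]>30)).astype(np.uint8)
m[:130]=0;m[230:]=0;m[:,:235]=0;m[:,310:]=0
P=dep(S,np.c_[np.meshgrid(np.arange(560),np.arange(420))[0].ravel(),np.meshgrid(np.arange(560),np.arange(420))[1].ravel()]).reshape(420,560,3)
np.save('pics/w2P.npy',P)
rim=(m>0)&(P[...,2]>.066)
print("rim n",rim.sum(),"z med",np.median(P[rim][:,2]))
q=P[rim][:,:2]; r=cv2.minAreaRect((q*1000).astype(np.float32)); print("rim rect depth",r)
ys,xs=np.nonzero(m); cnt=max(cv2.findContours(m,0,2)[0],key=cv2.contourArea)
print(cv2.boundingRect(cnt))
cv2.imwrite('pics/w2z.png',cv2.resize(im[130:230,220:320],None,fx=6,fy=6,interpolation=cv2.INTER_CUBIC))
cv2.imwrite('pics/w2r.png',cv2.resize(im[50:270,330:460],None,fx=2.7,fy=2.7,interpolation=cv2.INTER_CUBIC))
```

```text
t 1.62 tcp [0.4594 0.0614 0.2678] yaw 3.13 tilt z [-0.001   0.0005 -1.    ] F [ 0.0219 -0.2948  0.7664] w 0.0951 q [  0.9556 -18.9835 113.541    0.0322  85.4974  -2.181 ]
t 1.67 tcp [0.4592 0.0623 0.2679] yaw 3.24 tilt z [-0.0008  0.0005 -1.    ] F [-0.0904  0.4855  0.5316] w 0.095 q [  1.0616 -19.0047 113.5524   0.0301  85.4967  -2.18  ]
rim n 904 z med 0.07422875668429132
rim rect depth ((440.4046630859375, 90.7984619140625), (78.26581573486328, 51.11576461791992), 85.7121353149414)
(245, 153, 50, 53)
```

View pics/w2z.png

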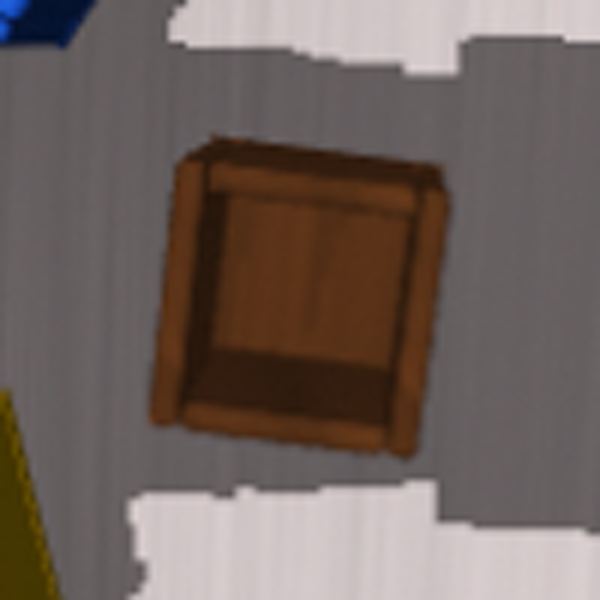

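View pics/w2r.png

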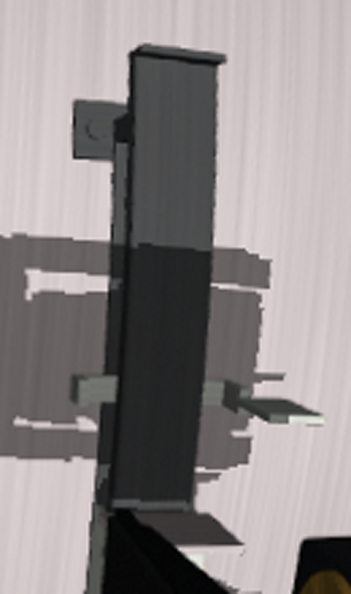

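Run:
```python
from plan import *
S=load('w2');T=load('top0');C=load('scene0')
z=lambda a:np.array(a)/6+[220,130]-.4
r=lambda a:np.array(a)/2.7+[330,50]-.3
c=z([(180,160),(448,180),(412,458),(150,423)])
for h in(.072,.076):
    P=plane(S,c,h); print(P[:,:2],P.mean(0)); 
    e=np.roll(P,-1,0)-P; print(np.linalg.norm(e,axis=1),np.degrees(np.arctan2(e[:,1],e[:,0])))
# height by two views
t=np.mean([(205+x/4.4,165+y/4.4) for x,y in[(215,353),(286,353),(283,428),(209,424)]],0)-.4
s=np.mean([(180+x/4.1,140+y/4.1) for x,y in[(230,192),(278,155),(328,187),(280,218)]],0)-.4
print("wt",tri(S,c.mean(0),T,t),"ws",tri(S,c.mean(0),C,s))
L=r([(132,70),(127,200),(118,400),(113,495)]);Rr=r([(216,70),(212,200),(202,350),(192,495)])
A=plane(S,L,.06);B=plane(S,Rr,.06);print("ledge L",A[:,:2],"R",B[:,:2])
for X in(A,B): print(np.polyfit(X[:,1],X[:,0],1))
mid=r([(174,100),(165,200),(160,300),(155,400)]);print("ledge depth",dep(S,mid))
print("lip top",plane(S,r([(138,46),(224,56)]),.07), "lip base",plane(S,r([(132,62),(216,70)]),.06))
print("clip blade top",plane(S,r([(240,400),(322,418)]),.105),dep(S,r([(280,410)])))
print("plate",plane(S,r([(205,515),(135,512)]),.109))
```

```text
[[0.4162 0.1042]
 [0.4665 0.103 ]
 [0.4628 0.0495]
 [0.4123 0.0536]] [0.4395 0.0776 0.072 ]
[0.0503 0.0536 0.0507 0.0507] [ -1.4084 -93.9493 175.3167  85.5448]
[[0.4167 0.1045]
 [0.4664 0.1032]
 [0.4627 0.0504]
 [0.4128 0.0545]] [0.4396 0.0781 0.076 ]
[0.0497 0.053  0.0501 0.0501] [ -1.4084 -93.9493 175.3167  85.5448]
wt (array([0.4397, 0.0771, 0.0681]), np.float64(0.0006011559299656)) ws (array([0.4403, 0.0786, 0.074 ]), np.float64(0.0016586380092946437))
ledge L [[0.5603 0.2101]
 [0.5613 0.1517]
 [0.5653 0.0628]
 [0.5683 0.0185]] R [[0.5998 0.216 ]
 [0.6012 0.1564]
 [0.6029 0.0884]
 [0.6074 0.0202]]
[-0.042   0.5684]
[-0.0377  0.6074]
ledge depth [[0.5809 0.1994 0.0583]
 [0.5794 0.1538 0.0583]
 [0.5808 0.1091 0.0583]
 [0.5829 0.064  0.0598]]
lip top [[0.5597 0.219  0.07  ]
 [0.5996 0.2208 0.07  ]] lip base [[0.5601 0.2137 0.06  ]
 [0.5998 0.216  0.06  ]]
clip blade top [[0.6048 0.0743 0.105 ]
 [0.6451 0.0694 0.105 ]] [[0.6273 0.0703 0.0986]]
plate [[0.5948 0.026  0.109 ]
 [0.5639 0.0262 0.109 ]]
```

```bash
python3 -c "
from plan import *
st();plan([.4397,.0778,.13],-4,4)"
```

```text
t 1.67 tcp [0.4592 0.0623 0.2679] yaw 3.24 tilt z [-0.0008  0.0005 -1.    ] F [-0.0904  0.4855  0.5316] w 0.095 q [  1.0616 -19.0047 113.5524   0.0301  85.4967  -2.18  ]
[[4.1, -4.6, 34.5], [-0.01, -0.01, 1.81]]
[[4.0, -4.8, 34.5], [-0.01, -0.01, 1.81]]
[[3.8, -4.9, 34.5], [-0.01, -0.01, 1.81]]
[[3.7, -5.0, 34.5], [-0.01, -0.01, 1.81]]
```

Request:
apply_moves(
  increments=[
    [1,[4,-5,34],[0,0,1.8]],
    [1,[4,-5,34],[0,0,1.8]],
    [1,[4,-5,34],[0,0,1.8]],
    [1,[4,-5,34],[0,0,1.8]],
    [1,[0,0,0],[0,0,0]],
  ],
)

```text
time_s: 2.08
tcp_pos: [0.4329, 0.0794, 0.1246]
tcp_rot: [[0.066, 0.998, -0.014], [0.998, -0.066, -0.0], [-0.001, -0.014, -1.0]]
force: [-0.7, 0.3, -1.1]
gripper_width: 0.0952
```

Request:
apply_moves(
  increments=[
    [1,[0,0,0],[0,0,0]],
  ],
)

```text
time_s: 2.17
tcp_pos: [0.4375, 0.079, 0.1308]
tcp_rot: [[0.065, 0.998, -0.004], [0.998, -0.065, -0.0], [-0.0, -0.004, -1.0]]
force: [0.9, 0.4, 1.2]
gripper_width: 0.095
```

```bash
python3 -c "
from plan import *
st();shot('wrist','w3');st();plan([.4397,.0778,.034],-4,4)"
```

```text
t 2.17 tcp [0.4375 0.079  0.1308] yaw -3.75 tilt z [-0.0041 -0.0002 -1.    ] F [0.9409 0.3841 1.1775] w 0.095 q [  3.3043 -16.0827 124.6022   0.0043  71.7174   7.0526]
t 2.22 tcp [0.4397 0.0787 0.1333] yaw -3.8 tilt z [ 0.0008  0.0001 -1.    ] F [0.4961 0.0813 0.6381] w 0.0951 q [  3.2564 -16.146  124.3959   0.0014  71.7028   7.0582]
[[-0.2, 0.0, 24.8], [0.01, -0.0, 0.05]]
[[-0.2, 0.0, 24.8], [0.01, -0.0, 0.05]]
[[-0.2, 0.0, 24.8], [0.01, -0.0, 0.05]]
[[-0.2, 0.0, 24.8], [0.01, -0.0, 0.05]]
```

View pics/w3.png

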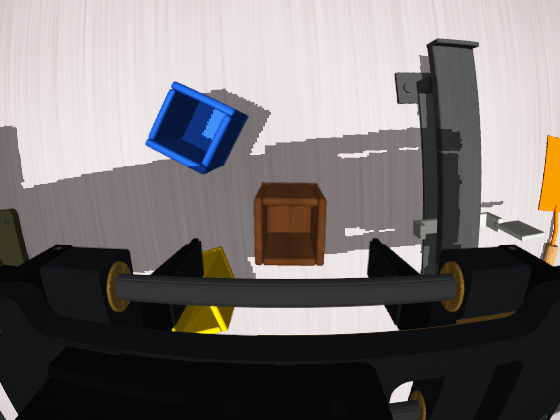

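Holder at (290,224) is square to the jaws, between fingers at u≈190 and u≈385. The yellow one's edge at (228,290) is near the left finger, so I'll check the clearance.

```bash
python3 -c "
from plan import *
S=load('w3')
print('yellow',plane(S,[(218,249),(237,318),(226,318)],.07))
c=[(264,183),(324,184),(326,265),(254,265)]
P=plane(S,c,.075);print(P,P.mean(0));e=np.roll(P,-1,0)-P;print(np.degrees(np.arctan2(e[:,1],e[:,0])),np.linalg.norm(e,axis=1))
y=load('top0');hs=cv2.cvtColor(y['im'],cv2.COLOR_BGR2HSV);m=((abs(hs[...,0].astype(int)-29)<5)&(hs[...,1]>150)).astype(np.uint8)
c=max(cv2.findContours(m,0,2)[0],key=cv2.contourArea);b=cv2.boxPoints(cv2.minAreaRect(c));print('yellow top',plane(y,b,.07))
"
```

```text
yellow [[0.3845 0.0662 0.07  ]
 [0.3918 0.0044 0.07  ]
 [0.3825 0.0046 0.07  ]]
[[0.4241 0.1147 0.075 ]
 [0.466  0.1114 0.075 ]
 [0.4654 0.0503 0.075 ]
 [0.4116 0.0538 0.075 ]] [0.4418 0.0825 0.075 ]
[ -4.5574 -90.5062 176.2762  78.3617] [0.042  0.0611 0.054  0.0622]
yellow top [[ 0.3723  0.0452  0.07  ]
 [ 0.3851 -0.0039  0.07  ]
 [ 0.3355 -0.0171  0.07  ]
 [ 0.3227  0.0318  0.07  ]]
```

Request:
apply_moves(
  increments=[
    [0.6,[0,0,0],[0,0,0]],
    [0.6,[-1,0,25],[0,0,0]],
    [0.6,[0,0,25],[0,0,0]],
    [0.6,[0,0,25],[0,0,0]],
    [0.6,[0,0,24],[0,0,0]],
  ],
  grip_force=20,
)

```text
time_s: 2.63
tcp_pos: [0.4424, 0.0768, 0.0355]
tcp_rot: [[0.069, 0.998, 0.006], [0.998, -0.069, 0.0], [0.001, 0.006, -1.0]]
force: [-0.5, 0.4, -0.1]
gripper_width: 0.0764
```

Request:
apply_moves(
  increments=[
    [0.6,[0,0,0],[0,0,0]],
    [0.6,[0,0,0],[0,0,0]],
  ],
)

```text
time_s: 2.8
tcp_pos: [0.4403, 0.0766, 0.0345]
tcp_rot: [[0.069, 0.998, 0.001], [0.998, -0.069, 0.0], [0.0, 0.001, -1.0]]
force: [-0.2, 0.0, 0.5]
gripper_width: 0.0762
```

```bash
python3 -c "
from plan import *
st();shot('scene','s1');st()
im=cv2.imread('pics/s1.png');cv2.imwrite('pics/s1z.png',cv2.resize(im[100:290,150:350],None,fx=3,fy=3,interpolation=2))"
```

```text
t 2.8 tcp [0.4403 0.0766 0.0345] yaw -3.98 tilt z [ 0.0007  0.0001 -1.    ] F [-0.1569  0.0071  0.5226] w 0.0762 q [  2.9854  -8.3439 128.4438   0.0014  59.8587   6.9669]
t 2.85 tcp [0.4414 0.0767 0.0356] yaw -3.99 tilt z [ 0.0034  0.0002 -1.    ] F [0.5397 0.0469 0.5061] w 0.076 q [  2.9857  -8.4112 128.3743   0.0028  59.8402   6.9702]
```

View pics/s1z.png

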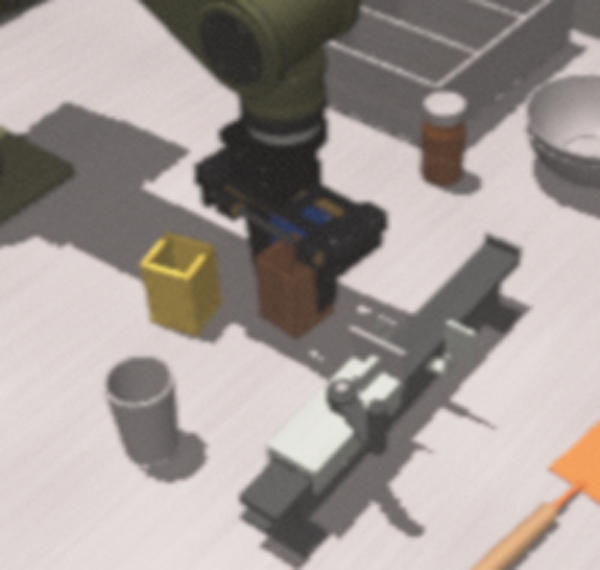

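The fingers straddle the holder at (288,290) in the crop, one on each side, and the neighbours haven't moved. I'll close.

Request:
apply_moves(
  increments=[
    [0,[0,0,0],[0,0,0]],
    [-0.2,[0,0,0],[0,0,0]],
    [-0.2,[0,0,0],[0,0,0]],
    [-0.2,[0,0,0],[0,0,0]],
    [-0.2,[0,0,0],[0,0,0]],
  ],
  grip_force=20,
)

```text
time_s: 3.27
tcp_pos: [0.4401, 0.0766, 0.0342]
tcp_rot: [[0.07, 0.998, 0.002], [0.998, -0.07, 0.0], [0.0, 0.002, -1.0]]
force: [-0.0, 0.0, 1.2]
gripper_width: 0.052
```

```bash
python3 -c "
from plan import *
st()"
```

```text
t 3.27 tcp [0.4401 0.0766 0.0342] yaw -3.99 tilt z [ 0.0017  0.0001 -1.    ] F [-0.042   0.0122  1.1811] w 0.052 q [  2.9875  -8.3878 128.5194   0.0001  59.7719   6.9819]
```

Request:
apply_moves(
  increments=[
    [-0.2,[0,0,-8],[0,0,0]],
    [-0.2,[0,0,-22],[0,0,0]],
    [-0.2,[0,0,-32],[0,0,0]],
    [-0.2,[0,0,-32],[0,0,0]],
    [-0.2,[0,0,-26],[0,0,0]],
  ],
)

```text
time_s: 3.68
tcp_pos: [0.4394, 0.0766, 0.1556]
tcp_rot: [[0.07, 0.998, 0.001], [0.998, -0.07, 0.0], [0.0, 0.001, -1.0]]
force: [0.6, 0.1, -0.5]
gripper_width: 0.0521
```

```bash
python3 -c "
from plan import *
st();plan([.5825,.142,.155],2.3,6)"
```

```text
t 3.68 tcp [0.4394 0.0766 0.1556] yaw -4.0 tilt z [ 0.0011  0.0001 -1.    ] F [ 0.6346  0.0664 -0.5296] w 0.0521 q [  2.9881 -17.5282 123.2361   0.0005  74.2275   6.9854]
[[12.5, 23.0, 0.1], [0.01, -0.0, -1.05]]
[[12.1, 23.3, 0.1], [0.01, -0.0, -1.05]]
[[11.7, 23.5, 0.1], [0.01, -0.0, -1.05]]
[[11.3, 23.7, 0.1], [0.01, -0.0, -1.05]]
[[10.8, 23.9, 0.1], [0.01, -0.0, -1.05]]
[[10.4, 24.1, 0.1], [0.01, -0.0, -1.05]]
```

Request:
apply_moves(
  increments=[
    [-0.2,[12,23,0],[0,0,-1]],
    [-0.2,[12,23,0],[0,0,-1]],
    [-0.2,[12,24,0],[0,0,-1.1]],
    [-0.2,[11,24,0],[0,0,-1.1]],
    [-0.2,[11,24,0],[0,0,-1.1]],
  ],
)

```text
time_s: 4.1
tcp_pos: [0.5601, 0.1311, 0.1534]
tcp_rot: [[-0.024, 1.0, -0.0], [1.0, 0.024, -0.0], [-0.0, -0.0, -1.0]]
force: [0.4, -0.6, 0.8]
gripper_width: 0.0517
```

Request:
apply_moves(
  increments=[
    [-0.2,[10,24,0],[0,0,-1]],
    [-0.2,[0,0,0],[0,0,0]],
    [-0.2,[0,0,0],[0,0,0]],
    [-0.2,[0,0,0],[0,0,0]],
  ],
)

```text
time_s: 4.43
tcp_pos: [0.5822, 0.141, 0.1528]
tcp_rot: [[-0.04, 0.999, -0.002], [0.999, 0.04, -0.0], [-0.0, -0.002, -1.0]]
force: [-0.3, -0.1, 0.4]
gripper_width: 0.0517
```

```bash
python3 -c "
from plan import *
st();a=shot('wrist','w4');b=shot('scene','s2');c=shot('top','t2');st()
cv2.imwrite('pics/s2z.png',cv2.resize(b['im'][80:290,180:390],None,fx=2.8,fy=2.8,interpolation=2))
cv2.imwrite('pics/t2z.png',cv2.resize(c['im'][150:300,190:350],None,fx=3.8,fy=3.8,interpolation=2))"
```

```text
t 4.43 tcp [0.5822 0.141  0.1528] yaw 2.3 tilt z [-0.0016 -0.0004 -1.    ] F [-0.285  -0.1341  0.3637] w 0.0517 q [  8.4797   3.4389 104.5603  -0.0073  72.0939   6.1826]
t 4.58 tcp [0.5821 0.1408 0.1533] yaw 2.28 tilt z [-0.0003 -0.0001 -1.    ] F [ 0.4618 -0.1358 -0.5339] w 0.0519 q [  8.4633   3.3525 104.6053  -0.0044  72.06     6.1837]
```

View pics/w4.png

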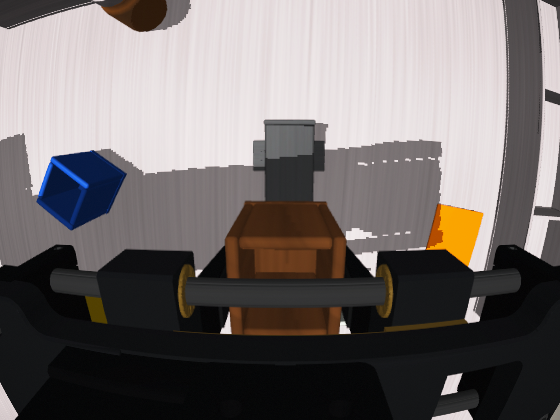

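View pics/s2z.png

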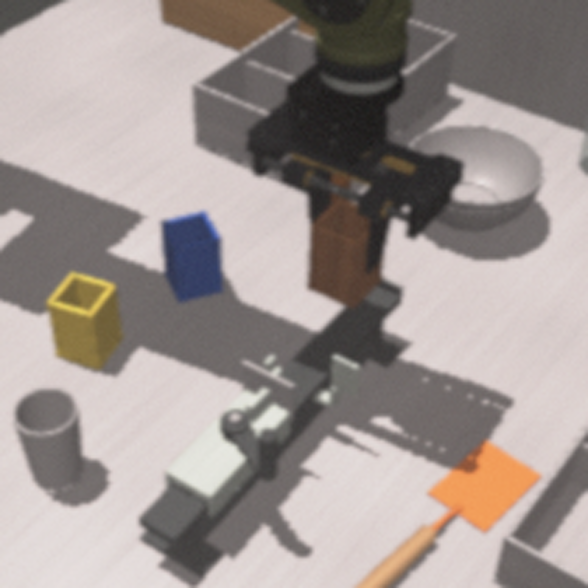

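View pics/t2z.png

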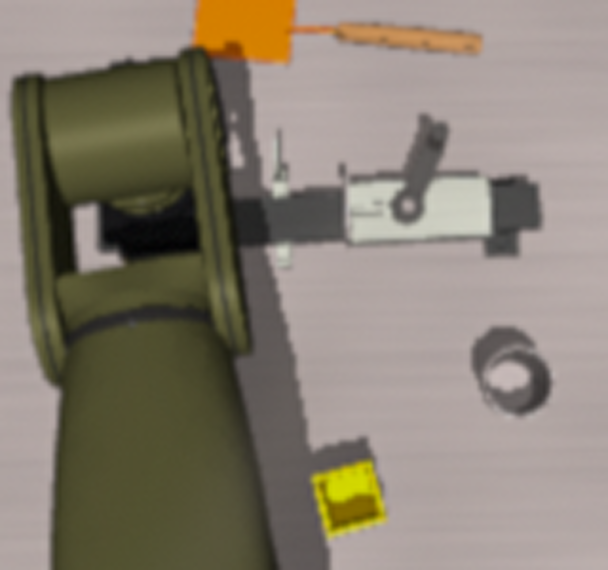

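In the wrist view the holder (240–340, 200–335) is level and in line with the ledge (265–314, 125–200). I'll check the centring numerically.

Run:
```python
from plan import *
S=load('w4');im=S['im']
cv2.imwrite('pics/w4z.png',cv2.resize(im[110:270,220:350],None,fx=4,fy=4,interpolation=2))
```

```text
(no output)
```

View pics/w4z.png

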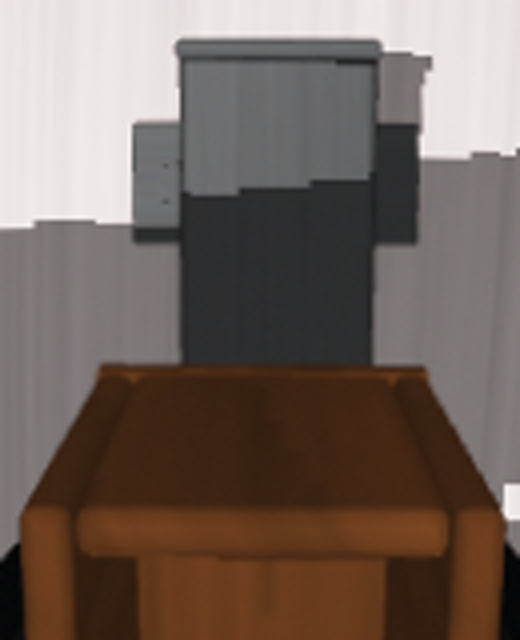

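Run:
```python
from plan import *
S=load('w4'); z=lambda a:np.array(a)/4+[220,110]-.4
a=plane(S,z([(181,360),(372,360),(180,70),(378,70)]),.06);print("ledge",a, "centres",(a[0]+a[1])/2,(a[2]+a[3])/2)
b=plane(S,z([(100,369),(427,369)]),.119);print("holder bottom far edge",b,b.mean(0))
c=plane(S,z([(22,507),(502,507)]),.195);print("rim far edge",c,c.mean(0))
print("lip base",plane(S,z([(180,58),(380,60)]),.06),"lip top",plane(S,z([(178,42),(380,42)]),.07))
print("tri lip: w vs scene", "ledge depth",dep(S,z([(280,120),(280,300)])))
```

```text
ledge [[0.5641 0.1559 0.06  ]
 [0.6033 0.1575 0.06  ]
 [0.562  0.215  0.06  ]
 [0.6014 0.2166 0.06  ]] centres [0.5837 0.1567 0.06  ] [0.5817 0.2158 0.06  ]
holder bottom far edge [[0.5545 0.1658 0.119 ]
 [0.6068 0.168  0.119 ]] [0.5807 0.1669 0.119 ]
rim far edge [[0.5557 0.1671 0.195 ]
 [0.6053 0.1691 0.195 ]] [0.5805 0.1681 0.195 ]
lip base [[0.562  0.2174 0.06  ]
 [0.6018 0.2187 0.06  ]] lip top [[0.5621 0.2201 0.07  ]
 [0.6007 0.2218 0.07  ]]
tri lip: w vs scene ledge depth [[0.5824 0.2056 0.0583]
 [0.5839 0.1688 0.0579]]
```

Request:
apply_moves(
  increments=[
    [-0.2,[0,2.5,10],[0,0,0]],
    [-0.2,[0,0,16],[0,0,0]],
    [-0.2,[0,0,14],[0,0,0]],
    [-0.2,[0,0,10],[0,0,0]],
    [-0.2,[0,0,4],[0,0,0]],
  ],
)

```text
time_s: 5.0
tcp_pos: [0.5836, 0.1409, 0.0961]
tcp_rot: [[-0.04, 0.999, -0.004], [0.999, 0.04, -0.001], [-0.0, -0.004, -1.0]]
force: [-0.1, 0.4, -1.1]
gripper_width: 0.0518
```

Request:
apply_moves(
  increments=[
    [-0.2,[0,0,0],[0,0,0]],
    [-0.2,[0,0,0],[0,0,0]],
  ],
)

```text
time_s: 5.17
tcp_pos: [0.5855, 0.1412, 0.0991]
tcp_rot: [[-0.04, 0.999, -0.0], [0.999, 0.04, -0.0], [-0.0, -0.0, -1.0]]
force: [-0.4, 0.3, -1.5]
gripper_width: 0.0516
```

Run:
```python
from plan import *
st();S=shot('wrist','w5');st();im=S['im']
cv2.imwrite('pics/w5z.png',cv2.resize(im[110:270,220:350],None,fx=4,fy=4,interpolation=2))
b=shot('scene','s3');cv2.imwrite('pics/s3z.png',cv2.resize(b['im'][120:260,220:360],None,fx=4.2,fy=4.2,interpolation=2))
```

```text
t 5.17 tcp [0.5855 0.1412 0.0991] yaw 2.3 tilt z [-0.0003 -0.     -1.    ] F [-0.409   0.2605 -1.4736] w 0.0516 q [  8.4559   6.7986 106.4738  -0.0003  66.7444   6.1565]
t 5.22 tcp [0.586  0.1413 0.0997] yaw 2.3 tilt z [ 0.0008  0.0001 -1.    ] F [ 1.0872 -0.1516 -1.1065] w 0.052 q [  8.4564   6.7717 106.4345  -0.0002  66.7449   6.1561]
```

View pics/w5z.png

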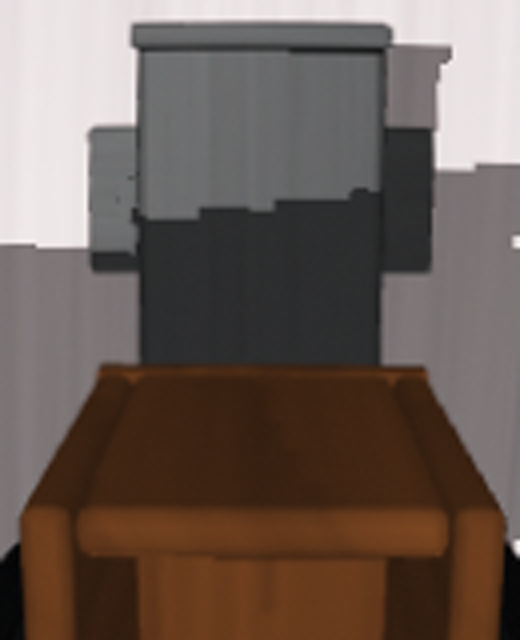

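View pics/s3z.png

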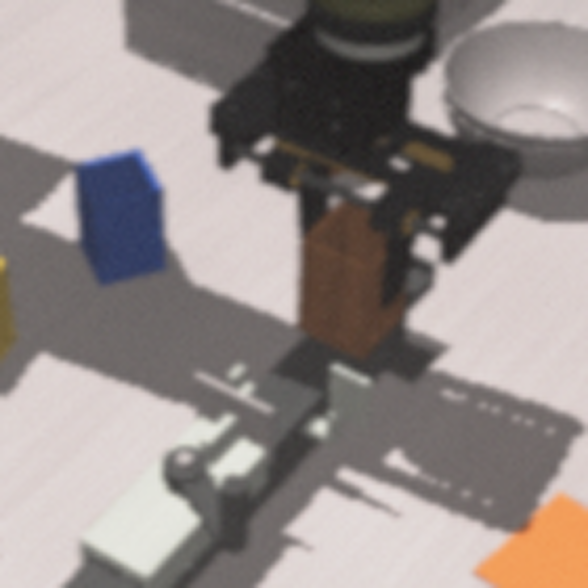

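The wrist crop shows the ledge edges at 141 and 381 and the holder's bottom edge from 100 to 427. The centres are 261 and 263.5, an offset of about 0.4 mm. I'll lower it gently.

Request:
apply_moves(
  increments=[
    [-0.2,[0,0,3],[0,0,0]],
    [-0.2,[0,0,1],[0,0,0]],
    [-0.2,[0,0,0],[0,0,0]],
    [-0.2,[0,0,0],[0,0,0]],
  ],
)

```text
time_s: 5.6
tcp_pos: [0.5856, 0.1413, 0.0953]
tcp_rot: [[-0.04, 0.999, 0.0], [0.999, 0.04, 0.0], [0.0, 0.0, -1.0]]
force: [0.0, -0.5, -0.9]
gripper_width: 0.0519
```

Request:
apply_moves(
  increments=[
    [-0.2,[0,0,1],[0,0,0]],
    [-0.2,[0,0,0],[0,0,0]],
    [-0.2,[0,0,0],[0,0,0]],
  ],
)

```text
time_s: 5.85
tcp_pos: [0.5855, 0.1413, 0.0942]
tcp_rot: [[-0.04, 0.999, -0.0], [0.999, 0.04, 0.0], [0.0, -0.0, -1.0]]
force: [0.3, -0.3, -1.2]
gripper_width: 0.0518
```

Request:
apply_moves(
  increments=[
    [-0.2,[0,0,0.8],[0,0,0]],
    [-0.2,[0,0,0],[0,0,0]],
    [-0.2,[0,0,0],[0,0,0]],
  ],
)

```text
time_s: 6.1
tcp_pos: [0.5856, 0.1413, 0.0941]
tcp_rot: [[-0.04, 0.999, 0.0], [0.999, 0.04, -0.0], [-0.0, 0.0, -1.0]]
force: [-2.3, -0.7, 4.5]
gripper_width: 0.0517
```

Request:
apply_moves(
  increments=[
    [-0.2,[0,0,0.8],[0,0,0]],
    [-0.2,[0,0,0],[0,0,0]],
    [-0.2,[0,0,0],[0,0,0]],
  ],
)

```text
time_s: 6.35
tcp_pos: [0.5857, 0.1413, 0.0942]
tcp_rot: [[-0.04, 0.999, 0.0], [0.999, 0.04, -0.0], [-0.0, 0.0, -1.0]]
force: [-4.1, -0.2, 8.0]
gripper_width: 0.0519
```

Request:
apply_moves(
  increments=[
    [-0.2,[0,0,-1],[0,0,0]],
    [-0.2,[0,0,0],[0,0,0]],
    [0.0,[0,0,0],[0,0,0]],
    [0.2,[0,0,0],[0,0,0]],
    [0.3,[0,0,0],[0,0,0]],
  ],
)

```text
time_s: 6.77
tcp_pos: [0.5855, 0.1413, 0.0931]
tcp_rot: [[-0.04, 0.999, 0.0], [0.999, 0.04, 0.0], [0.0, 0.0, -1.0]]
force: [0.4, -0.1, -0.6]
gripper_width: 0.0591
```

Request:
apply_moves(
  increments=[
    [0.5,[0,0,0],[0,0,0]],
    [0.5,[0,0,0],[0,0,0]],
  ],
)

```text
time_s: 6.93
tcp_pos: [0.5853, 0.1412, 0.093]
tcp_rot: [[-0.04, 0.999, -0.001], [0.999, 0.04, -0.0], [-0.0, -0.001, -1.0]]
force: [-1.1, 0.1, 0.4]
gripper_width: 0.0688
```

Run:
```python
from plan import *
st();S=shot('wrist','w6');im=S['im']
cv2.imwrite('pics/w6z.png',cv2.resize(im[110:270,220:350],None,fx=4,fy=4,interpolation=2))
b=shot('scene','s4');cv2.imwrite('pics/s4z.png',cv2.resize(b['im'][120:260,220:360],None,fx=4.2,fy=4.2,interpolation=2))
st()
```

```text
t 6.93 tcp [0.5853 0.1412 0.093 ] yaw 2.31 tilt z [-0.0006 -0.0001 -1.    ] F [-1.0872  0.1477  0.4296] w 0.0688 q [  8.457    7.1627 106.7118   0.0007  66.1599   6.1516]
t 7.03 tcp [0.5854 0.1412 0.0932] yaw 2.3 tilt z [-0.0004 -0.     -1.    ] F [-0.0305  0.8686  0.06  ] w 0.0709 q [  8.4552   7.15   106.6995   0.0015  66.1722   6.1537]
```

View pics/w6z.png

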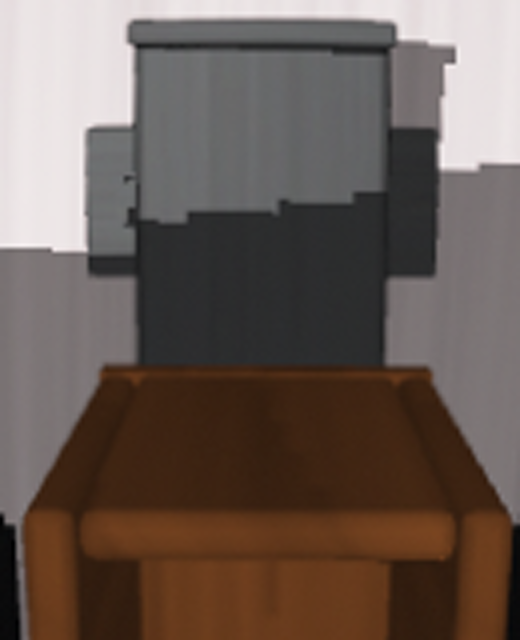

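View pics/s4z.png

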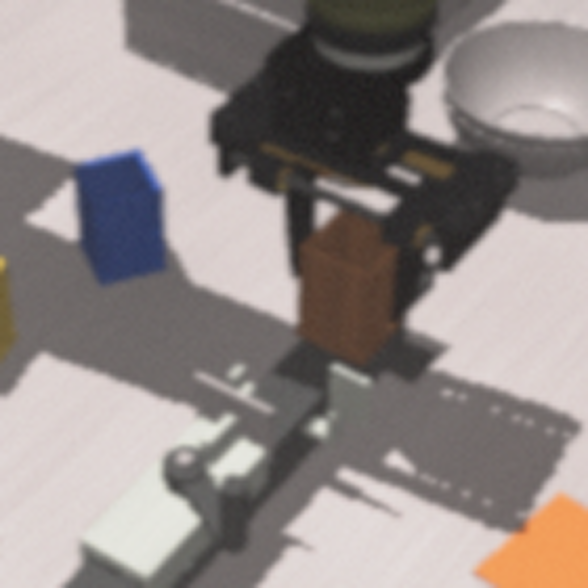

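The holder stands on the ledge between the open fingers. The ledge centre is at 262 and the holder's at 267 in the crop, about 0.8 mm off. I'll retreat straight up, then move to the knob.

Request:
apply_moves(
  increments=[
    [0.5,[0,0,-15],[0,0,0]],
    [0.5,[0,0,-25],[0,0,0]],
    [0.5,[0,0,-30],[0,0,0]],
    [0.5,[0,0,-35],[0,0,0]],
    [0.5,[0,0,-35],[0,0,0]],
  ],
)

```text
time_s: 7.45
tcp_pos: [0.5849, 0.1412, 0.2342]
tcp_rot: [[-0.04, 0.999, -0.002], [0.999, 0.04, -0.0], [-0.0, -0.002, -1.0]]
force: [0.8, -0.6, 0.7]
gripper_width: 0.0714
```

```bash
python3 -c "
from plan import *
st();plan([.643,-.062,.22],-57,10)"
```

```text
t 7.45 tcp [0.5849 0.1412 0.2342] yaw 2.3 tilt z [-0.0016 -0.0002 -1.    ] F [ 0.8273 -0.6483  0.714 ] w 0.0714 q [ 8.4592  0.4601 99.6359 -0.0002 79.9948  6.1556]
[[-20.5, 5.0, 1.4], [-0.01, 0.01, 5.93]]
[[-19.9, 7.1, 1.4], [-0.01, 0.01, 5.93]]
[[-19.1, 9.1, 1.4], [-0.01, 0.01, 5.93]]
[[-18.0, 11.0, 1.4], [-0.01, 0.01, 5.93]]
[[-16.8, 12.8, 1.4], [-0.01, 0.01, 5.93]]
[[-15.4, 14.5, 1.4], [-0.01, 0.01, 5.93]]
[[-13.8, 16.0, 1.4], [-0.01, 0.01, 5.93]]
[[-12.1, 17.3, 1.4], [-0.01, 0.01, 5.93]]
[[-10.2, 18.5, 1.4], [-0.01, 0.01, 5.93]]
[[-8.3, 19.5, 1.4], [-0.01, 0.01, 5.93]]
```

Request:
apply_moves(
  increments=[
    [0.3,[-20.5,5,1],[0,0,5.9]],
    [0.3,[-20,7,1],[0,0,5.9]],
    [0.3,[-19,9,1],[0,0,5.9]],
    [0.3,[-18,11,1],[0,0,5.9]],
    [0.3,[-17,13,1],[0,0,5.9]],
  ],
)

```text
time_s: 7.87
tcp_pos: [0.6148, 0.0387, 0.2286]
tcp_rot: [[0.461, 0.887, 0.0], [0.887, -0.461, 0.0], [0.0, 0.0, -1.0]]
force: [0.3, -0.2, 0.0]
gripper_width: 0.062
```

Request:
apply_moves(
  increments=[
    [0.1,[-15.5,14.5,2],[0,0,5.9]],
    [0.1,[-14,16,2],[0,0,5.9]],
    [0.1,[-12,17,2],[0,0,5.9]],
    [0.1,[-10,18.5,2],[0,0,5.9]],
    [0.1,[-8,19.5,2],[0,0,5.9]],
  ],
)

```text
time_s: 8.28
tcp_pos: [0.6441, -0.0627, 0.2183]
tcp_rot: [[0.839, 0.545, -0.0], [0.545, -0.839, 0.0], [-0.0, -0.0, -1.0]]
force: [-0.1, -0.2, 0.6]
gripper_width: 0.0522
```

Request:
apply_moves(
  increments=[
    [0.1,[0,0,0],[0,0,0]],
    [0.1,[0,0,0],[0,0,0]],
    [0.1,[0,0,0],[0,0,0]],
  ],
)

```text
time_s: 8.53
tcp_pos: [0.6438, -0.0613, 0.2184]
tcp_rot: [[0.835, 0.55, -0.0], [0.55, -0.835, 0.0], [-0.0, -0.001, -1.0]]
force: [0.8, -1.1, 1.0]
gripper_width: 0.0523
```

Run:
```python
from plan import *
st();S=shot('wrist','w7');st()
b=shot('top','t3');cv2.imwrite('pics/t3z.png',cv2.resize(b['im'][165:300,205:345],None,fx=4.2,fy=4.2,interpolation=2))
```

```text
t 8.53 tcp [ 0.6438 -0.0613  0.2184] yaw -56.63 tilt z [-0.0004  0.0005 -1.    ] F [ 0.8214 -1.0945  0.9804] w 0.0523 q [-10.2047   6.5796  94.7503   0.0233  78.6977  46.4202]
t 8.58 tcp [ 0.6439 -0.061   0.2186] yaw -56.61 tilt z [-0.0001  0.0003 -1.    ] F [ 0.6951 -0.0941  0.8577] w 0.0521 q [-10.1715   6.5593  94.7554   0.0166  78.6928  46.4321]
```

View pics/w7.png

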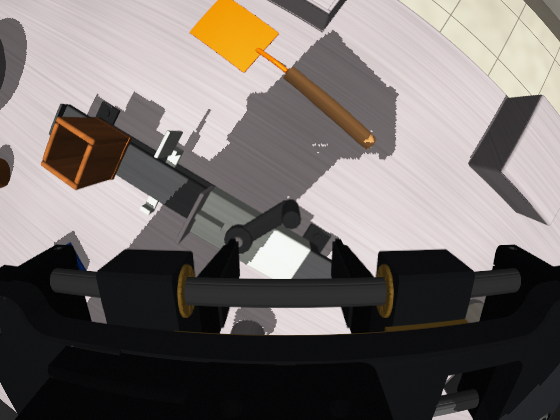

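View pics/t3z.png

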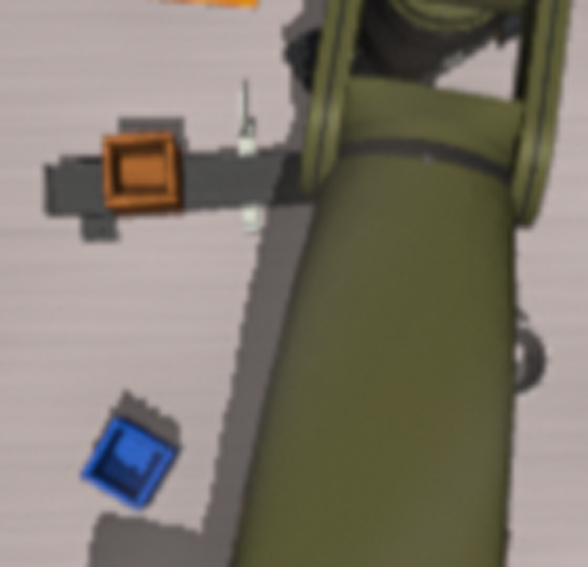

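Run:
```python
from plan import *
S=load('w7')
cv2.imwrite('pics/w7z.png',cv2.resize(S['im'][110:260,130:330],None,fx=4,fy=4,interpolation=2))
```

```text
(no output)
```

View pics/w7z.png

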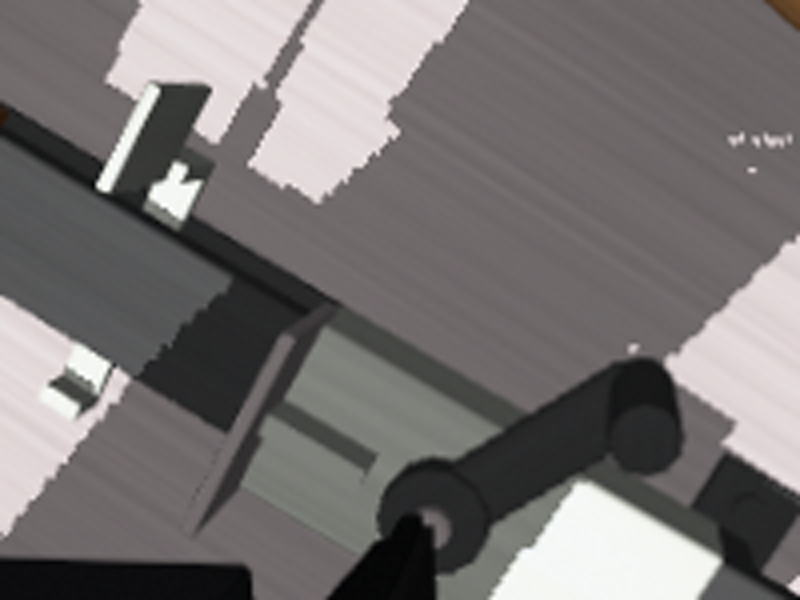

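Run:
```python
from plan import *
S=load('w7');T=load('top0');C=load('scene0'); z=lambda a:np.array(a)/4+[130,110]-.4
k=z((645,437)); print("knob top",plane(S,k,.133),dep(S,k))
t=np.array((205+438/4.4,165+88/4.4))-.4; s=np.array((180+392/4.1,140+390/4.1))-.4
print(tri(S,k,T,t),tri(S,k,C,s))
print("pivot boss top?",plane(S,z((440,515)),.093),dep(S,z([(455,500),(540,445)])))
bl=plane(S,z([(155,83),(105,190)]),.105);print("blade top",bl,bl.mean(0),dep(S,z([(130,135)])))
pl=plane(S,z([(320,310),(190,530)]),.109);print("plate top",pl,pl.mean(0))
pl2=plane(S,z([(300,325),(200,495)]),.109);print("plate top pts",pl2)
y=np.array([-np.sin(np.radians(2.3)),np.cos(np.radians(2.3))]);x=np.array([y[1],-y[0]])
for n,P in(("blade",bl),("plate",pl),("knob",plane(S,k,.133)),("pivot",plane(S,z((440,515)),.093))): print(n,"racky*",P[:,:2]@y,"rackx*",P[:,:2]@x)
```

```text
knob top [[ 0.6464 -0.0644  0.133 ]] [[ 0.646  -0.0647  0.131 ]]
(array([ 0.6451, -0.0633,  0.1285]), np.float64(0.003659187527957361)) (array([ 0.6462, -0.0644,  0.1335]), np.float64(0.0006827661970842925))
pivot boss top? [[ 0.5949 -0.0405  0.093 ]] [[ 0.5993 -0.0417  0.0905]
 [ 0.6214 -0.0518  0.0874]]
blade top [[0.6483 0.0678 0.105 ]
 [0.6212 0.0659 0.105 ]] [0.6347 0.0669 0.105 ] [[0.6348 0.0675 0.1032]]
plate top [[0.626  0.0075 0.109 ]
 [0.5638 0.0082 0.109 ]] [0.5949 0.0078 0.109 ]
plate top pts [[0.6206 0.0096 0.109 ]
 [0.5729 0.0101 0.109 ]]
blade racky* [0.0417 0.0409] rackx* [0.6505 0.6233]
plate racky* [-0.0177 -0.0145] rackx* [0.6258 0.5637]
knob racky* [-0.0903] rackx* [0.6433]
pivot racky* [-0.0644] rackx* [0.5928]
```

Request:
apply_moves(
  increments=[
    [0.1,[0,4,10],[0,0,0]],
    [0.1,[0,0,20],[0,0,0]],
    [0.1,[0,0,25],[0,0,0]],
    [0.1,[0,0,15],[0,0,0]],
    [0.1,[0,0,0],[0,0,0]],
  ],
)

```text
time_s: 9.05
tcp_pos: [0.6432, -0.0641, 0.143]
tcp_rot: [[0.835, 0.55, -0.009], [0.55, -0.835, 0.002], [-0.006, -0.006, -1.0]]
force: [-1.4, 0.0, -1.0]
gripper_width: 0.0522
```

Request:
apply_moves(
  increments=[
    [0.1,[0,0,0],[0,0,0]],
    [0.1,[0,0,0],[0,0,0]],
  ],
)

```text
time_s: 9.22
tcp_pos: [0.6469, -0.065, 0.1497]
tcp_rot: [[0.836, 0.549, 0.002], [0.549, -0.836, -0.0], [0.001, 0.001, -1.0]]
force: [-0.3, 0.9, -0.2]
gripper_width: 0.0521
```

Run:
```python
from plan import *
st();S=shot('wrist','w8');st()
cv2.imwrite('pics/w8z.png',cv2.resize(S['im'][130:330,180:400],None,fx=3.6,fy=3,interpolation=2))
```

```text
t 9.22 tcp [ 0.6469 -0.065   0.1497] yaw -56.68 tilt z [ 0.0015 -0.0003 -1.    ] F [-0.2812  0.9398 -0.1545] w 0.0521 q [-10.4662   9.7309  98.013    0.0012  72.1674  46.2097]
t 9.27 tcp [ 0.6473 -0.0651  0.1504] yaw -56.68 tilt z [ 0.0027 -0.0005 -1.    ] F [-0.1383  0.0291  0.2488] w 0.0521 q [-10.4681   9.6986  97.9763   0.      72.1651  46.2141]
```

View pics/w8.png

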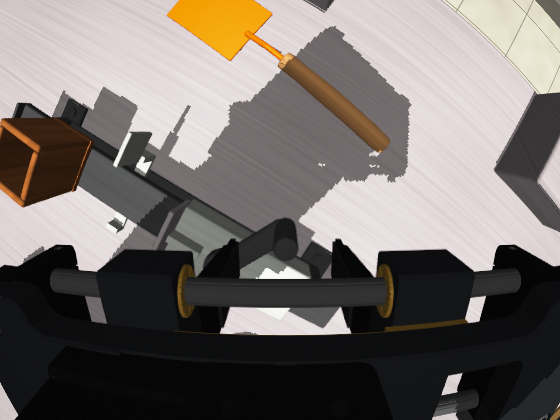

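The knob's top is at about (286,246), midway between the fingers at 236 and 338. I'll check its position once more before descending.

Run:
```python
from plan import *
S=load('w8')
print(plane(S,[(286,246)],.133),dep(S,[(286,246)]))
cv2.imwrite('pics/w8z.png',cv2.resize(S['im'][200:290,240:340],None,fx=6,fy=6,interpolation=2))
```

```text
[[ 0.6481 -0.0641  0.133 ]] [[ 0.6478 -0.0643  0.1321]]
```

View pics/w8z.png

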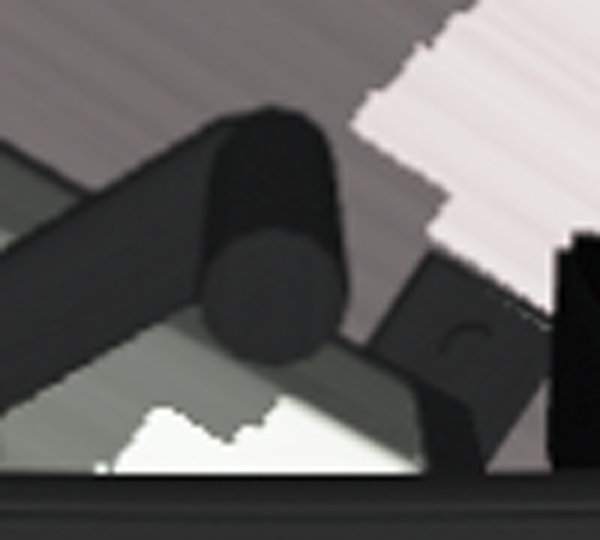

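Request:
apply_moves(
  increments=[
    [0.1,[0,0,14],[0,0,0]],
    [0.1,[0,0,18],[0,0,0]],
    [0.1,[0,0,14],[0,0,0]],
    [0.1,[0,0,7],[0,0,0]],
    [0.1,[0,0,0],[0,0,0]],
  ],
)

```text
time_s: 9.68
tcp_pos: [0.6445, -0.0648, 0.0927]
tcp_rot: [[0.836, 0.549, -0.004], [0.549, -0.836, 0.001], [-0.003, -0.003, -1.0]]
force: [-0.8, 0.2, -0.5]
gripper_width: 0.0527
```

Request:
apply_moves(
  increments=[
    [0.1,[0,0,0],[0,0,0]],
    [-0.4,[0,0,0],[0,0,0]],
    [-0.7,[0,0,0],[0,0,0]],
    [-0.9,[0,0,0],[0,0,0]],
  ],
  grip_force=15,
)

```text
time_s: 10.02
tcp_pos: [0.647, -0.0652, 0.0968]
tcp_rot: [[0.836, 0.549, 0.002], [0.549, -0.836, -0.0], [0.001, 0.001, -1.0]]
force: [0.0, 0.2, -0.6]
gripper_width: 0.0376
```

Request:
apply_moves(
  increments=[
    [-0.9,[0,0,0],[0,0,0]],
    [-0.9,[0,0,0],[0,0,0]],
    [-0.9,[0,0,0],[0,0,0]],
    [-0.9,[0,0,0],[0,0,0]],
  ],
)

```text
time_s: 10.35
tcp_pos: [0.6465, -0.0653, 0.0959]
tcp_rot: [[0.836, 0.549, 0.001], [0.549, -0.836, -0.001], [0.0, 0.001, -1.0]]
force: [0.6, -1.0, 0.7]
gripper_width: 0.0155
```

Run:
```python
from plan import *
st();S=shot('wrist','w9');st()
b=shot('scene','s5');cv2.imwrite('pics/s5z.png',cv2.resize(b['im'][140:285,200:360],None,fx=4.1,fy=4.1,interpolation=2))
```

```text
t 10.35 tcp [ 0.6465 -0.0653  0.0959] yaw -56.69 tilt z [ 0.0009 -0.0006 -1.    ] F [ 0.5715 -0.9638  0.6975] w 0.0155 q [-10.4891  12.5809 100.22    -0.0273  67.1432  46.2142]
t 10.4 tcp [ 0.6465 -0.0653  0.0959] yaw -56.69 tilt z [ 0.0008 -0.0006 -1.    ] F [ 1.5642 -1.343   0.3601] w 0.0156 q [-10.4887  12.5846 100.2173  -0.0251  67.1444  46.2114]
```

View pics/w9.png

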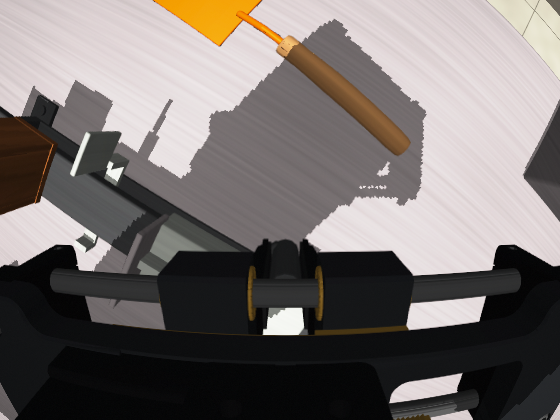

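View pics/s5z.png

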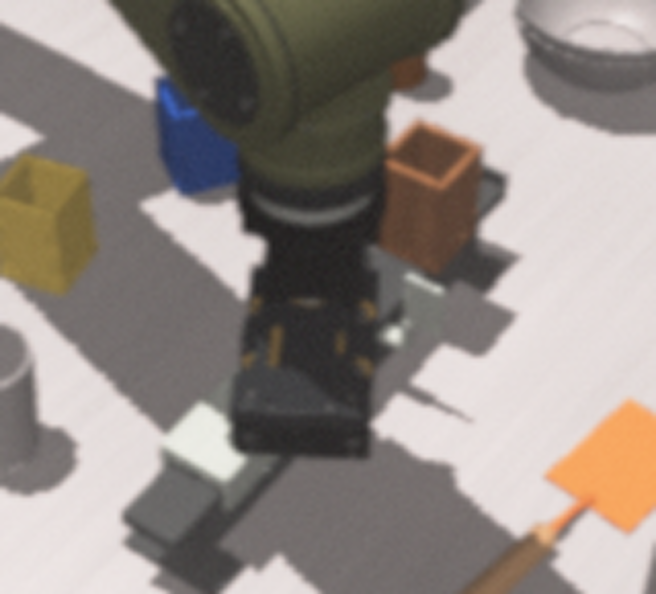

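The knob is gripped (15.5 mm opening, small force). Now I'll draw the leg out along rack +y.

Request:
apply_moves(
  increments=[
    [-0.9,[2.6,-4.3,0],[0,0,0]],
    [-0.9,[5.1,-8.6,0],[0,0,0]],
    [-0.9,[5.1,-8.6,0],[0,0,0]],
    [-0.9,[5.1,-8.6,0],[0,0,0]],
    [-0.9,[5.1,-8.6,0],[0,0,0]],
  ],
  grip_force=18,
)

```text
time_s: 10.87
tcp_pos: [0.645, -0.0202, 0.096]
tcp_rot: [[0.836, 0.549, 0.002], [0.549, -0.836, -0.002], [0.001, 0.003, -1.0]]
force: [2.9, -5.4, -2.0]
gripper_width: 0.0153
```

Request:
apply_moves(
  increments=[
    [-0.9,[2.6,-4.3,0],[0,0,0]],
    [-0.9,[0,0,0],[0,0,0]],
    [-0.9,[0,0,0],[0,0,0]],
  ],
)

```text
time_s: 11.12
tcp_pos: [0.6448, -0.0149, 0.096]
tcp_rot: [[0.835, 0.55, 0.002], [0.55, -0.835, -0.001], [0.001, 0.002, -1.0]]
force: [4.3, -3.7, -2.6]
gripper_width: 0.0159
```

Run:
```python
from plan import *
st();S=shot('wrist','w10');st()
b=shot('scene','s6');cv2.imwrite('pics/s6z.png',cv2.resize(b['im'][140:285,200:360],None,fx=4.1,fy=4.1,interpolation=2))
```

```text
t 11.12 tcp [ 0.6448 -0.0149  0.096 ] yaw -56.65 tilt z [ 0.0021 -0.0006 -1.    ] F [ 4.2946 -3.6727 -2.5882] w 0.0159 q [ -6.0807  11.9676 100.9291  -0.0229  66.9772  50.5813]
t 11.17 tcp [ 0.6448 -0.0151  0.0959] yaw -56.67 tilt z [ 0.002  -0.0006 -1.    ] F [ 3.887  -3.3417 -1.0985] w 0.0156 q [ -6.1018  11.9732 100.9294  -0.0211  66.9781  50.5804]
```

View pics/w10.png

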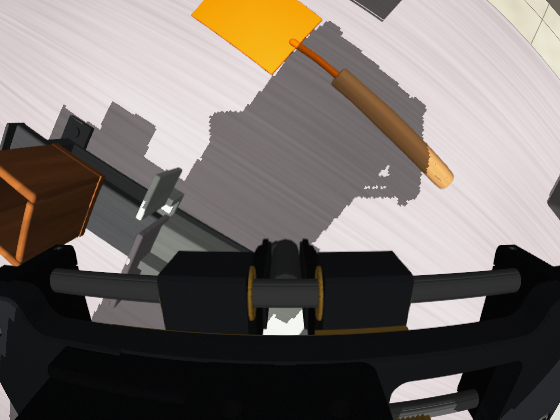

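View pics/s6z.png

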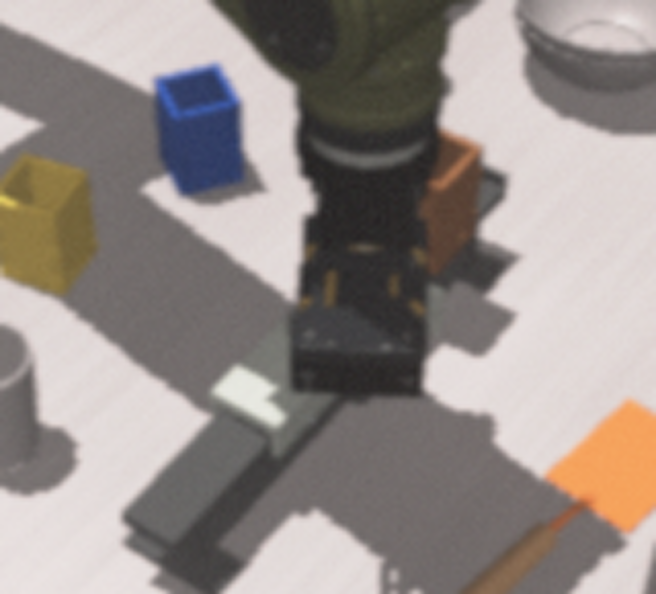

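Run:
```python
from plan import *
S=load('w10')
cv2.imwrite('pics/w10z.png',cv2.resize(S['im'][155:315,90:210],None,fx=5,fy=3.75,interpolation=2)) if 0 else cv2.imwrite('pics/w10z.png',cv2.resize(S['im'][160:310,90:240],None,fx=4,fy=4,interpolation=2))
```

```text
(no output)
```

View pics/w10z.png

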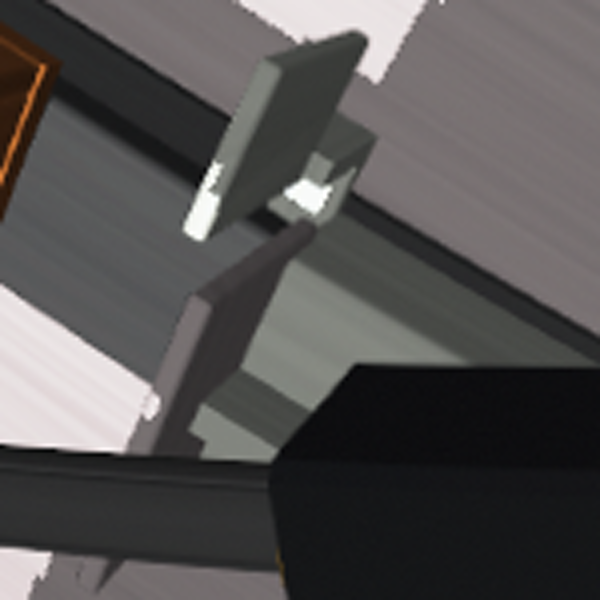

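```bash
cat > cmp.py <<'E'
from plan import *
def cmp(S,z,B1,B2,P1,P2,yaw=2.3):
    y=np.array([-np.sin(np.radians(yaw)),np.cos(np.radians(yaw))]);x=np.array([y[1],-y[0]])
    r={}
    for n,pts,h in(("blade L",B1,.105),("blade R",B2,.105),("plate L",P1,.109),("plate R",P2,.109)):
        p=plane(S,z(pts),h)[:,:2]; r[n]=(p@y).mean(); print(n,"y*",p@y*1000,"x*",p@x*1000)
    print("blade-plate mm: L",(r["blade L"]-r["plate L"])*1000,"R",(r["blade R"]-r["plate R"])*1000)
E
python3 - <<'E'
from cmp import *
S=load('w10');z=lambda a:np.array(a)/4+[90,160]-.4
cmp(S,z,[(266,65),(183,232)],[(285,62),(207,240)],[(190,297),(128,450)],[(213,305),(158,452)])
E
```

```text
blade L y* [42.1972 43.1374] x* [649.9229 623.1207]
blade R y* [39.9966 39.4561] x* [651.6094 624.0366]
plate L y* [37.3195 37.2416] x* [617.2545 590.1361]
plate R y* [33.8527 32.9101] x* [618.0973 592.7314]
blade-plate mm: L 5.386769649041071 R 6.344968067031859
```

Request:
apply_moves(
  increments=[
    [-0.9,[1.5,-2.5,0],[0,0,0]],
    [-0.9,[1.6,-2.6,0],[0,0,0]],
    [-0.9,[0,0,0],[0,0,0]],
    [-0.9,[0,0,0],[0,0,0]],
  ],
)

```text
time_s: 11.55
tcp_pos: [0.6446, -0.0095, 0.096]
tcp_rot: [[0.836, 0.549, 0.002], [0.549, -0.836, -0.001], [0.001, 0.002, -1.0]]
force: [3.8, -2.8, -0.5]
gripper_width: 0.0156
```

Run:
```python
from plan import *
st();S=shot('wrist','w11');T=shot('top','t4');st()
cv2.imwrite('pics/w11z.png',cv2.resize(S['im'][160:310,90:240],None,fx=4,fy=4,interpolation=2))
cv2.imwrite('pics/t4z.png',cv2.resize(T['im'][165:300,205:345],None,fx=4.2,fy=4.2,interpolation=2))
```

```text
t 11.55 tcp [ 0.6446 -0.0095  0.096 ] yaw -56.7 tilt z [ 0.0021 -0.0006 -1.    ] F [ 3.8005 -2.8332 -0.5081] w 0.0156 q [ -5.6031  11.934  100.9684  -0.0274  66.9762  51.109 ]
t 11.65 tcp [ 0.6446 -0.0096  0.096 ] yaw -56.71 tilt z [ 0.0021 -0.0006 -1.    ] F [ 4.5317 -2.8812 -0.9548] w 0.0159 q [ -5.6114  11.9358 100.9674  -0.0276  66.975   51.1053]
```

View pics/w11z.png

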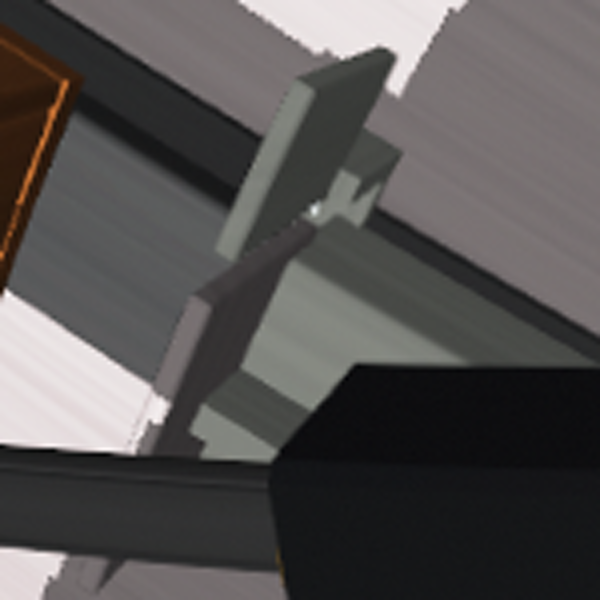

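View pics/t4z.png

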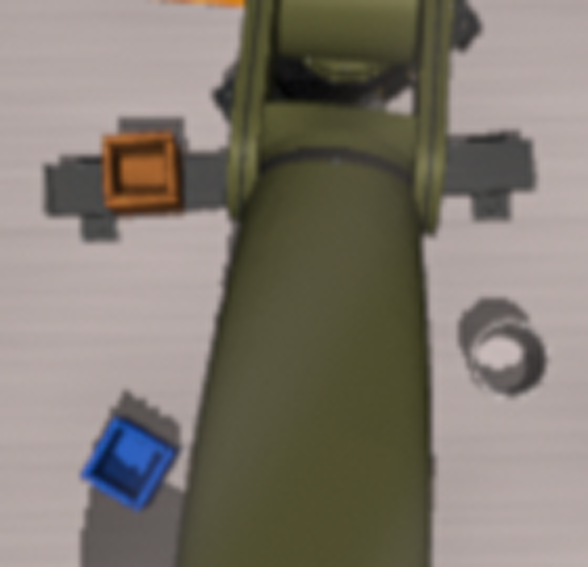

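Run:
```python
from cmp import *
S=load('w11');z=lambda a:np.array(a)/4+[90,160]-.4
cmp(S,z,[(297,82),(217,248)],[(318,82),(240,260)],[(190,297),(152,390)],[(213,305),(172,415)])
print(dep(S,z([(268,165),(185,350)])))
```

```text
blade L y* [42.6759 43.061 ] x* [650.209  623.9007]
blade R y* [40.0931 39.343 ] x* [651.6731 624.1931]
plate L y* [42.7219 42.6356] x* [617.3451 601.3323]
plate R y* [39.2545 38.489 ] x* [618.185  599.5666]
blade-plate mm: L 0.18974496649974693 R 0.8462948887605626
[[0.6356 0.0672 0.104 ]
 [0.6064 0.0654 0.1068]]
```

Run:
```python
from plan import *
yw=np.radians(2.3);Rk=np.array([[np.cos(yw),-np.sin(yw)],[np.sin(yw),np.cos(yw)]])
a0=np.radians(64.5);n=15;psi=-56.7
for k in range(n):
    a,b=a0*(1-k/n),a0*(1-(k+1)/n)
    d=Rk@(60*np.array([np.sin(b)-np.sin(a),-np.cos(b)+np.cos(a)]))
    t=np.radians(psi-32*k/n); tx=np.array([-np.sin(t),np.cos(t)]);ty=np.array([np.cos(t),np.sin(t)])
    print(k,(d@tx).round(2),(d@ty).round(2),"rot",round(32/n,2))
K=np.array([.6446,-.0096]);P=K-Rk@(.06*np.array([np.sin(a0),-np.cos(a0)]));print("pivot",P,"final knob",P+Rk@[0,-.06])
```

```text
0 -3.84 2.34 rot 2.13
1 -3.93 2.2 rot 2.13
2 -4.01 2.04 rot 2.13
3 -4.09 1.89 rot 2.13
4 -4.15 1.74 rot 2.13
5 -4.22 1.58 rot 2.13
6 -4.27 1.42 rot 2.13
7 -4.32 1.25 rot 2.13
8 -4.37 1.09 rot 2.13
9 -4.41 0.92 rot 2.13
10 -4.44 0.76 rot 2.13
11 -4.46 0.59 rot 2.13
12 -4.48 0.42 rot 2.13
13 -4.49 0.25 rot 2.13
14 -4.5 0.08 rot 2.13
pivot [0.5895 0.014 ] final knob [ 0.5919 -0.0459]
```

Request:
apply_moves(
  increments=[
    [-0.9,[-3.8,2.3,0],[0,0,2.1]],
    [-0.9,[-3.9,2.2,0],[0,0,2.1]],
    [-0.9,[-4,2,0],[0,0,2.1]],
    [-0.9,[-4.1,1.9,0],[0,0,2.1]],
    [-0.9,[-4.2,1.7,0],[0,0,2.1]],
  ],
  grip_force=13,
)

```text
time_s: 12.07
tcp_pos: [0.6339, -0.0285, 0.0962]
tcp_rot: [[0.923, 0.385, 0.007], [0.385, -0.923, -0.001], [0.006, 0.004, -1.0]]
force: [9.7, -3.8, -4.0]
gripper_width: 0.0156
```

```bash
python3 -c "
from plan import *
st();shot('wrist','w12')"
```

```text
t 12.07 tcp [ 0.6339 -0.0285  0.0962] yaw -67.35 tilt z [ 0.0071 -0.001  -1.    ] F [ 9.6882 -3.8228 -3.9774] w 0.0156 q [ -7.4156  10.5555 102.5476  -0.004   66.486   59.937 ]
```

View pics/w12.png

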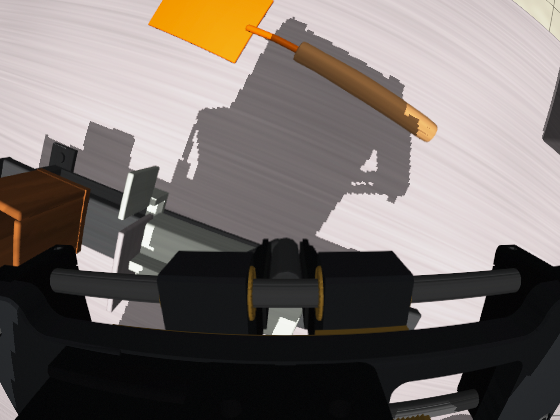

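Request:
apply_moves(
  increments=[
    [-0.9,[-4.2,1.6,0],[0,0,2.1]],
    [-0.9,[-4.3,1.4,0],[0,0,2.1]],
    [-0.9,[-4.3,1.25,0],[0,0,2.1]],
    [-0.9,[-4.4,1.1,0],[0,0,2.1]],
    [-0.9,[-4.4,0.9,0],[0,0,2.1]],
  ],
)

```text
time_s: 12.53
tcp_pos: [0.6144, -0.0413, 0.0961]
tcp_rot: [[0.978, 0.21, 0.004], [0.21, -0.978, -0.001], [0.004, 0.002, -1.0]]
force: [6.6, -4.7, -2.7]
gripper_width: 0.0155
```

```bash
python3 -c "
from plan import *
st();S=shot('wrist','w13');cv2.imwrite('pics/w13z.png',cv2.resize(S['im'][130:310,60:260],None,fx=4,fy=3.3,interpolation=2))"
```

```text
t 12.53 tcp [ 0.6144 -0.0413  0.0961] yaw -77.85 tilt z [ 0.0043 -0.001  -1.    ] F [ 6.5878 -4.7258 -2.7472] w 0.0155 q [ -8.8252   8.4305 104.9773  -0.0232  66.3384  69.0378]
```

View pics/w13z.png

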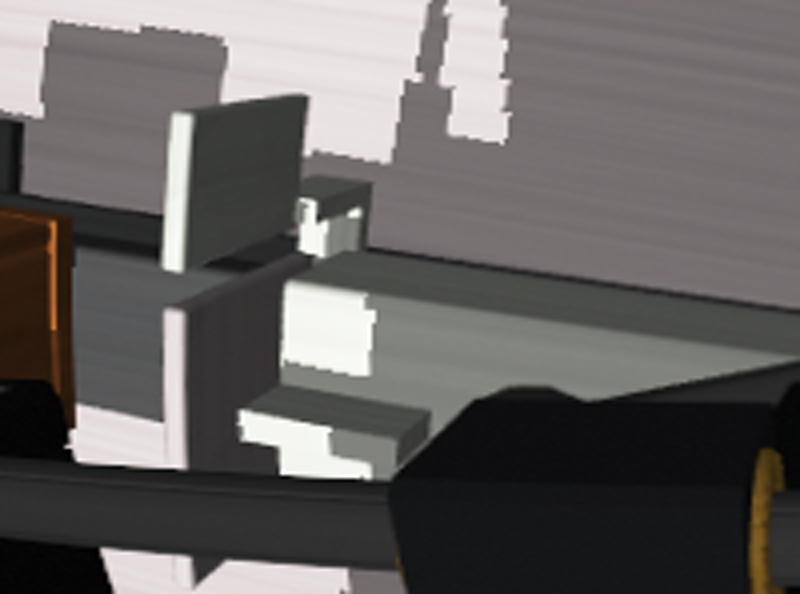

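Run:
```python
from cmp import *
S=load('w13');z=lambda a:np.array(a)/[4,3.3]+[60,130]-.4
cmp(S,z,[(172,112),(163,270)],[(192,112),(187,270)],[(163,308),(167,465)],[(187,308),(187,465)])
```

```text
blade L y* [42.7989 42.7585] x* [650.1379 622.7471]
blade R y* [39.4525 38.6085] x* [650.5313 623.4509]
plate L y* [40.2191 40.0593] x* [617.4264 587.9479]
plate R y* [36.1336 36.4708] x* [618.1731 588.8116]
blade-plate mm: L 2.6394949257498372 R 2.728278676100246
```

Request:
apply_moves(
  increments=[
    [-0.9,[-2,-1.7,0],[0,0,1]],
    [-0.9,[-4.4,0,0],[0,0,2.1]],
    [-0.9,[-4.5,0.4,0],[0,0,2.1]],
    [-0.9,[-4.5,0.3,0],[0,0,2.1]],
    [-0.9,[-4.5,0,0],[0,0,2.1]],
  ],
)

```text
time_s: 13.0
tcp_pos: [0.5938, -0.0432, 0.096]
tcp_rot: [[0.999, 0.048, 0.003], [0.048, -0.999, -0.001], [0.003, 0.001, -1.0]]
force: [4.7, -4.3, -1.5]
gripper_width: 0.016
```

Request:
apply_moves(
  increments=[
    [-0.9,[-3,0,0],[0,0,1]],
    [-0.9,[0,0,0],[0,0,0]],
    [-0.9,[0,0,0],[0,0,0]],
  ],
)

```text
time_s: 13.25
tcp_pos: [0.5901, -0.0432, 0.0959]
tcp_rot: [[0.999, 0.032, 0.001], [0.032, -0.999, -0.001], [0.001, 0.001, -1.0]]
force: [2.1, -3.4, 0.1]
gripper_width: 0.0158
```

```bash
python3 -c "
from plan import *
st();S=shot('wrist','w14');cv2.imwrite('pics/w14z.png',cv2.resize(S['im'][130:310,40:240],None,fx=4,fy=3.3,interpolation=2))"
```

```text
t 13.25 tcp [ 0.5901 -0.0432  0.0959] yaw -88.15 tilt z [ 0.0007 -0.0009 -1.    ] F [ 2.1045 -3.4353  0.0638] w 0.0158 q [ -9.3612   5.6678 108.0363  -0.0496  66.2497  78.8065]
```

View pics/w14.png

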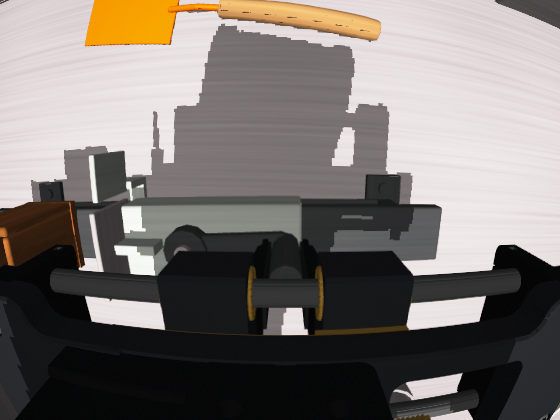

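View pics/w14z.png

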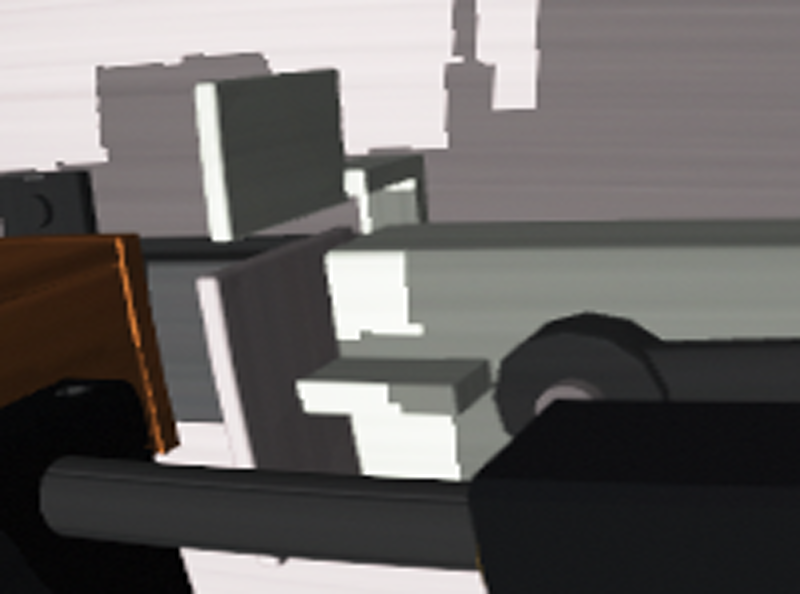

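Run:
```python
from cmp import *
S=load('w14');z=lambda a:np.array(a)/[4,3.3]+[40,130]-.4
cmp(S,z,[(196,87),(212,240)],[(219,85),(235,240)],[(198,280),(238,465)],[(219,278),(258,468)])
```

```text
blade L y* [42.3948 42.6871] x* [649.4566 623.0063]
blade R y* [38.3097 38.5641] x* [649.4896 622.9161]
plate L y* [43.5765 43.2663] x* [616.8973 582.8008]
plate R y* [39.7466 39.6788] x* [617.2151 582.4261]
blade-plate mm: L -0.8804862511408856 R -1.2757946462371785
```

Request:
apply_moves(
  increments=[
    [-0.9,[-1,0,0],[0,0,0]],
    [-0.9,[-1,0,0],[0,0,0]],
    [-0.9,[0,0,0],[0,0,0]],
    [-0.9,[0,0,0],[0,0,0]],
  ],
)

```text
time_s: 13.63
tcp_pos: [0.5885, -0.0429, 0.0959]
tcp_rot: [[0.999, 0.033, 0.001], [0.033, -0.999, -0.001], [0.001, 0.001, -1.0]]
force: [3.6, -3.9, -0.9]
gripper_width: 0.0154
```

Request:
apply_moves(
  increments=[
    [-0.9,[-1,0.7,0],[0,0,0]],
    [-0.9,[0,0,0],[0,0,0]],
    [-0.9,[0,0,0],[0,0,0]],
  ],
)

```text
time_s: 13.88
tcp_pos: [0.5877, -0.0435, 0.0959]
tcp_rot: [[0.999, 0.033, 0.002], [0.033, -0.999, -0.0], [0.002, 0.0, -1.0]]
force: [4.1, -3.4, -1.1]
gripper_width: 0.0155
```

Request:
apply_moves(
  increments=[
    [-0.9,[-1,0,0],[0,0,0]],
    [-0.9,[0,0,0],[0,0,0]],
    [-0.9,[0,0,0],[0,0,0]],
  ],
)

```text
time_s: 14.13
tcp_pos: [0.5875, -0.0435, 0.096]
tcp_rot: [[0.999, 0.033, 0.004], [0.033, -0.999, -0.0], [0.004, 0.001, -1.0]]
force: [6.5, -3.0, -1.8]
gripper_width: 0.0157
```

```bash
python3 -c "
from plan import *
st();S=shot('wrist','w15');cv2.imwrite('pics/w15z.png',cv2.resize(S['im'][130:310,40:240],None,fx=4,fy=3.3,interpolation=2));cv2.imwrite('pics/w15y.png',cv2.resize(S['im'][180:310,150:350],None,fx=4,fy=4,interpolation=2))"
```

```text
t 14.13 tcp [ 0.5875 -0.0435  0.096 ] yaw -88.11 tilt z [ 0.0041 -0.0004 -1.    ] F [ 6.5152 -2.9922 -1.8014] w 0.0157 q [ -9.4633   5.2384 108.4937   0.0192  66.0327  78.6375]
```

View pics/w15y.png

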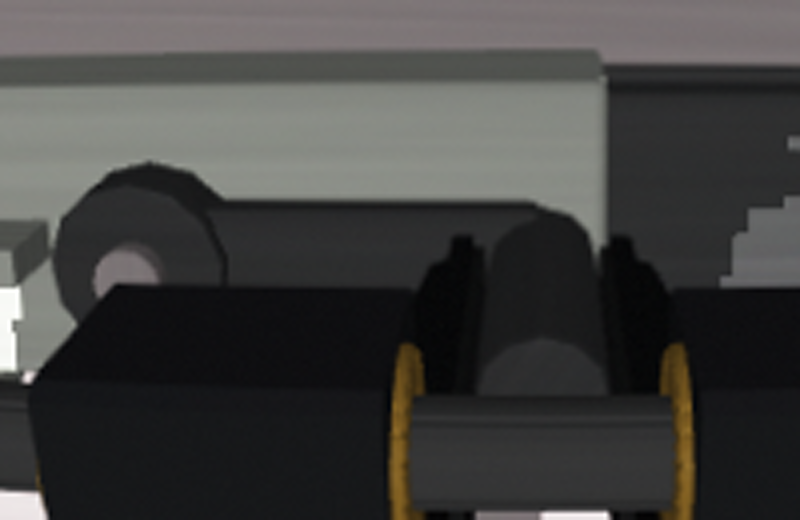

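View pics/w15z.png

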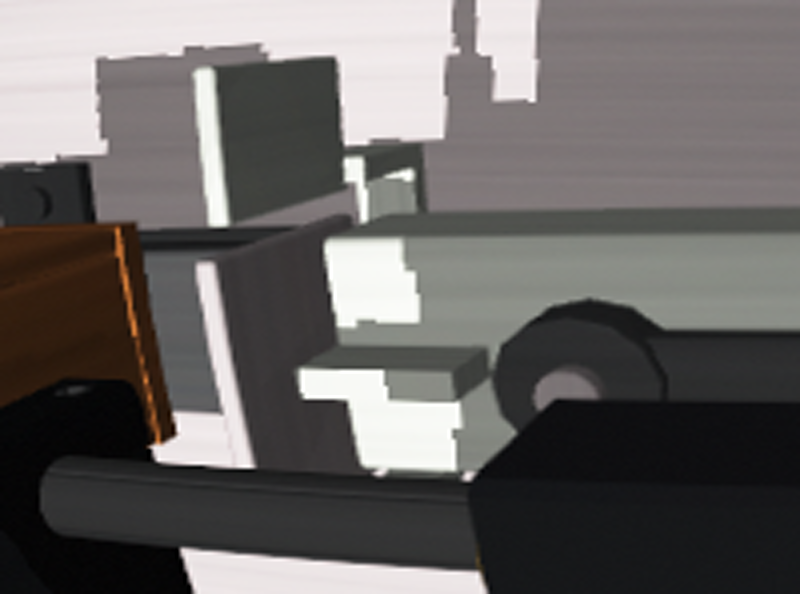

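Run:
```python
from cmp import *
S=load('w15');z=lambda a:np.array(a)/[4,3.3]+[40,130]-.4
cmp(S,z,[(195,72),(210,225)],[(218,70),(233,223)],[(197,265),(236,465)],[(219,263),(256,468)])
w=lambda a:np.array(a)/4+[150,180]-.4
for n,p,h in(("arm edge",[(235,203),(520,203)],.089),("sleeve top edge",[(20,86),(590,80)],.078)):
    q=plane(S,w(p),h);e=q[0]-q[1];print(n,q[:,:2],"dir deg",np.degrees(np.arctan2(e[1],e[0])))
print(plane(S,z([(568,392)]),.093))
```

```text
blade L y* [42.4306 42.6493] x* [649.349  622.9421]
blade R y* [38.3423 38.4796] x* [649.3638 623.1809]
plate L y* [43.2886 43.5046] x* [616.8007 580.0627]
plate R y* [39.2923 39.9056] x* [617.0971 579.6922]
blade-plate mm: L -0.8566271741552028 R -1.1880171331884877
arm edge [[ 0.5998  0.0013]
 [ 0.6014 -0.0397]] dir deg 92.15218223563366
sleeve top edge [[ 0.6139  0.0386]
 [ 0.6172 -0.0493]] dir deg 92.19163030110516
[[0.5894 0.017  0.093 ]]
```

Request:
apply_moves(
  increments=[
    [-0.9,[-0.6,1,0],[0,0,0]],
    [-0.9,[0,0,0],[0,0,0]],
    [-0.9,[0,0,0],[0,0,0]],
    [-0.9,[0,0,0],[0,0,0]],
  ],
)

```text
time_s: 14.52
tcp_pos: [0.5875, -0.0445, 0.096]
tcp_rot: [[0.999, 0.033, 0.005], [0.033, -0.999, -0.0], [0.005, 0.001, -1.0]]
force: [9.6, -2.9, -3.8]
gripper_width: 0.0156
```

```bash
python3 -c "
from plan import *
st();S=shot('wrist','w16');cv2.imwrite('pics/w16z.png',cv2.resize(S['im'][130:310,40:240],None,fx=4,fy=3.3,interpolation=2));b=shot('scene','s7');cv2.imwrite('pics/s7z.png',cv2.resize(b['im'][140:285,200:360],None,fx=4.1,fy=4.1,interpolation=2));shot('top','t7');st()"
```

```text
t 14.52 tcp [ 0.5875 -0.0445  0.096 ] yaw -88.11 tilt z [ 0.0054 -0.0004 -1.    ] F [ 9.5556 -2.8808 -3.7992] w 0.0156 q [ -9.5666   5.1967 108.5383   0.0288  65.9569  78.5288]
t 14.67 tcp [ 0.5875 -0.0445  0.096 ] yaw -88.11 tilt z [ 0.0054 -0.0004 -1.    ] F [ 8.3665 -3.4579 -2.8002] w 0.0157 q [ -9.5671   5.1954 108.5363   0.0292  65.9579  78.5314]
```

View pics/w16z.png

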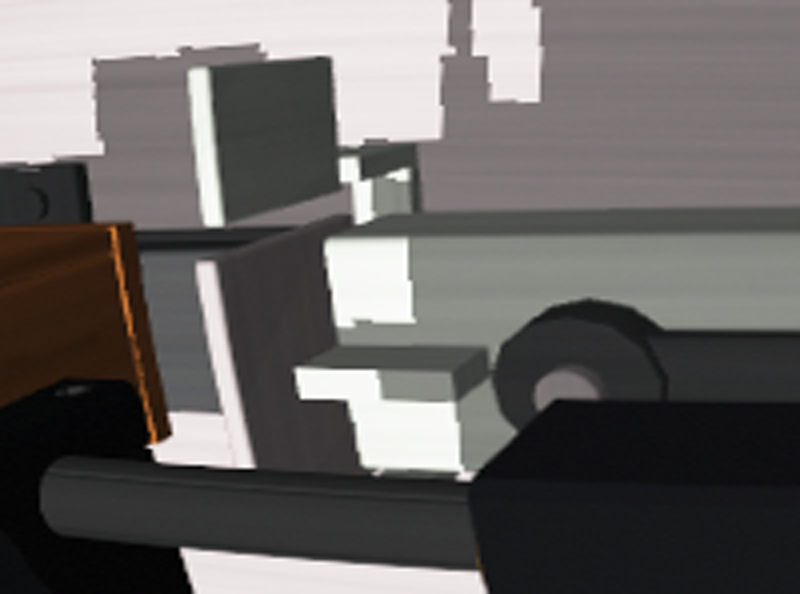

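View pics/s7z.png

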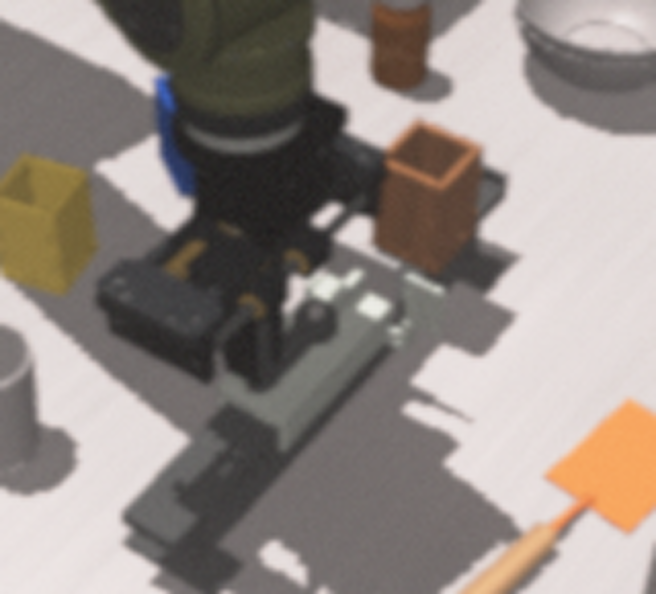

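View pics/t7.png

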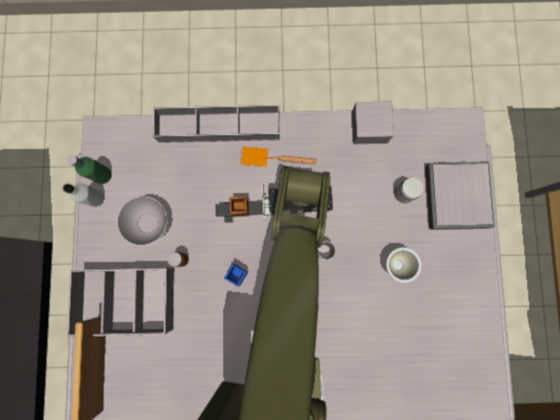

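Run:
```python
from cmp import *
S=load('w16');z=lambda a:np.array(a)/[4,3.3]+[40,130]-.4
cmp(S,z,[(189,72),(205,225)],[(212,70),(226,223)],[(197,265),(236,465)],[(219,263),(256,468)])
T=load('t7');hs=cv2.cvtColor(T['im'],cv2.COLOR_BGR2HSV);m=((hs[...,0]<15)&(hs[...,1]>120)).astype(np.uint8);m[:190]=0;m[222:]=0;m[:,:220]=0;m[:,255:]=0
c=max(cv2.findContours(m,0,2)[0],key=cv2.contourArea);r=cv2.minAreaRect(c);print("holder rim",r,plane(T,[r[0]],.13))
```

```text
blade L y* [42.5354 42.5633] x* [649.3641 622.8836]
blade R y* [38.4196 38.7275] x* [649.3755 623.1314]
plate L y* [42.2897 42.4718] x* [616.7114 579.9816]
plate R y* [38.2925 38.8725] x* [617.0076 579.6109]
blade-plate mm: L 0.16861026764070086 R -0.00897399802458898
holder rim ((238.33169555664062, 205.81683349609375), (18.607194900512695, 18.20918083190918), 84.2894058227539) [[0.5828 0.1408 0.13  ]]
```

```bash
python3 -c "
from plan import *
st();print(sign_off())"
```

```text
t 14.67 tcp [ 0.5875 -0.0445  0.096 ] yaw -88.11 tilt z [ 0.0054 -0.0004 -1.    ] F [ 8.3665 -3.4579 -2.8002] w 0.0157 q [ -9.5671   5.1954 108.5363   0.0292  65.9579  78.5314]
the job is handed in; nothing more can be done
None
```

The job is done and handed in at 14.7 s, with no failed checks at the end.

- **Holder:** I stood the brown holder upright on the ledge between the clip and the lip, then let go. It was about 0.8 mm off the ledge's centreline when I released it. A later top view put its rim at (0.583, 0.141), which is on the ledge line and still standing.
- **Leg and lever:** I drew the leg about 56 mm by the knob with the lever open, until plate and clip blade were in line to about 0.5 mm. I then swung the lever shut.
- **Slip during the swing:** partway through, the leg lagged the mark by about 2.7 mm. I corrected that while holding the knob. It then ran about 1 mm past the mark, and I corrected that too.
- **Last checks:** the final wrist view put plate and blade in line to about 0.1 mm. That is finer than the roughly 0.5 mm I can read from the pictures.
    - **Lever:** the view before the last nudge had the arm parallel to the sleeve (92.15° and 92.19°). The push against the stop then rose to about 8 N with no more movement.
    - **Knob:** it is still gripped, with the fingers 15.7 mm apart.
    - **Other things:** they look unmoved wherever the arm did not block the view.

The two-view height check put the holder's rim at 68 to 74 mm instead of 76 mm, and the knob's top at 128.5 to 133.5 mm instead of 133 mm. I put this down to calibration and picking points in the pictures; the grasps and placing were not affected.

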